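# Refit the burr cartridge in the counter mill

### The job

The mill on the counter has been cleaned: put its burr cartridge back. Take the cartridge from the tray by its black grip, lower it upright into the round well of the mill until it rests on the drive cross, and with only light downward pressure (a few newtons, never forcing it) turn it until you feel its slots drop over the cross and the flange lies flush on the steel deck. Only then let go and swing the latch with the red knob fully round to its stop, so that its foot holds the flange down; leave the cup, the tray and the other things standing where they are.

Things in the scene. Friction and masses are not known exactly. Their poses are not given: they have to be found in the camera images.
- throat (a point): Centre of the round well in the top of the cream-coloured mill, at the level of its flat steel deck, 120 mm above the counter. z up; x, y as the mill stands: spout (a cup beneath it) to -x, motor hump to +x, latch on the -y side. The well is 68 mm across with a plain round wall; the drum round it is 148 mm across.
- drive: Bearing plate on the well's floor, 44 mm below throat; axes as the mill. Over it stands the brass drive cross: two arms at right angles, each 36 mm long, 6 wide, 8 high. Its angle (where the motor stopped) and height (by grind setting: top 29 to 20 mm below the deck) are not measured. It is sprung: yields at 4.5 N, sinks 2.5 mm up to 6.3 N, then solid. It turns only against 0.25 N m.
- cartridge_grip (a point): Centre of the upright black bar grip of the burr cartridge (0.3 kg, loose, upright on the tray). Bar 36 mm long (x), 14 mm thick (y; hold it across this), 42 mm high (z up). The centre is 26 mm above the top of the flange, a disc 80 mm across and 6 mm thick. Home, with the flange on the deck, it is 32 mm above throat; riding on the unpressed drive cross, 5 to 14 mm higher.
- cartridge: The burr cartridge; origin at the centre of the cartridge's underside, 66 mm below the grip's centre and 34 mm below the flange's underside. Under the flange it is a drum 65 mm across with bevelled edge, up to 63 mm across in the lowest 16 mm. The underside has two crossed slots along x and y, 9.6 mm wide, 16 mm deep: it fits the drive cross in four positions a quarter turn apart. The sprung cross carries its weight until it fits.
- latch (a joint): Turn of the swing latch about its pin, anticlockwise from above: 0 = parked (handle to the mill's -x, foot to +x, clear of the well), 1.57 = its stop (handle to -y, away from the well; foot over the flange). It stays where it is left, stiff by 0.06 N m. The foot passes 2 mm above a seated flange and runs against one that is not down.
- latch_pin (a point): Foot of the latch's upright pin, on the deck, 56 mm from throat towards the mill's -y; fixed to the mill.
- latch_knob (a point): Centre of the red upright knob on the latch's handle: 14 mm across, 30 mm high, 34 mm above the deck, 56 mm from the latch's pin (when parked, on its -x side). Below it the steel handle bar, whose top is 15 mm above the deck.
- tray: Shallow steel cleaning tray, fixed, 190 (x) x 260 (y) mm, rim 14 mm high, floor 4 mm thick; origin under its centre. The cartridge stands in its +y half, a small brush lies in its -y half.
- brush: Small brush with a wooden handle, 150 mm, loose on the tray; bystander.
- cup: Green and white cup, 64 x 89 x 48 mm, loose under the mill's spout; origin under its centre; bystander.
- syrup: Dark red bottle with green cap, 190 mm high; bystander.
- timer: Round cream timer, 64 mm across, 56 mm high; bystander.
- tape: Black tape dispenser, 38 x 131 x 66 mm; bystander.
- nutjar: Jar with a dark lid, 64 mm across, 99 mm high; bystander.
- mill: The mill itself, fixed; origin on the counter under throat, same axes. Foot 150 x 150 mm, motor hump reaching to 133 mm behind (+x) and 76 mm high.

How it is judged:
By the outcome, as a careful person would: the job done as asked, in the order asked, and still so for the second after the job is handed in, with the robot touching nothing.
It also fails if it takes over 64 s, if anything falls off the work surface, if the arm or the gripper's body presses on something with over 40 N, if the wrist force passes 120 N, or if a joint passes its speed limit or range.

### The arm

A 7-joint arm with a two-finger parallel gripper is mounted at the origin on a cart in front of the work surface, level with it; the furniture and walls round the work are solid. World frame = base frame: x ahead of the robot, y to its left, z up, the work surface at z = 0. Lengths are in m, angles in rad, forces in N, time in s.
With the tool pointing down it reaches from about 0.35 to 0.775 m from the base axis. Payload 3.1 kg.
Tool frame: the origin (TCP) lies between the finger pads; the fingertips stand manip.finger_overhang ahead of it and the grasp point (between the pads) is the TCP (manip.finger_overhang is the distance from the TCP to the fingertips, in m); x points along the fingers, z is the direction in which the jaws open and shut, and the axes are right-handed (so a half turn about x gives the same grasp; the last joint's range is limited). The gripper opens to 85 mm and grips with 20 to 120 N. Pads are 22 mm wide; open, the fingers measure 114 mm over their backs; the gripper's body (76 mm by 85 mm) begins 54 mm behind the grasp point. The pads swing forward as they close: fully open they stand 13 mm farther back than shut.
Start: joints at [-1.171, 0.311, 0.014, 1.512, -0.004, 1.319, -0.027], TCP at [0.235, 0.497, 0.25] pointing down, gripper open.
Joint ranges: [-2.7, 2.7], [-0.3, 1.91], [-1.27, 1.3], [0.12, 2.57], [-1.44, 4.58], [0.2, 2.03], [-3.05, 3.05]. Speed limits (rad/s): [2.79, 2.79, 3.14, 3.14, 3.14, 3.14, 3.14].

### API

Orientations are given as a rotation vector (axis times angle).
In Python, from plant import manip gives the robot as it stands.
- The arm moves only by the shell command python3 -m jog 'ROWS'. ROWS is text: rows parted by semicolons, each of 5 numbers parted by spaces: the closure, from -1 (fully open) to 1 (shut), then the shift along the tool's x, y, z as a fraction of full scale, then the turn about the tool's x as a fraction of full scale. A call has 1 to 10 rows; each row is the pose to reach, as a shift and turn from the pose commanded when the call began, along the tool's axes at that moment, turning the shorter way round; what a row does not reach only later rows make up. Full scale, the value 1, is 0.15 m for a shift and 360 degrees for a turn. A row lasts 1/12 s, in which the tool goes at most 41.7 mm and 7.16 degrees, less where a joint would pass 70% of its speed; a pose out of reach is approached as far as the arm can. A call with a number of a shift or a turn outside -1 to 1 is refused whole. A call with a gripper value outside its range is refused whole. The fingers move at their own pace and stop on an object; the grip force is fixed at half the most. Time passes only in rows, so rows that repeat a pose let the fingers close. It gives the time, the measured TCP pose, the force and the opening at its end, in the units of the state.
- manip.state(): the state, without advancing time (a new reading comes with each control period).
- manip.get_image(name): name is "scene" or "side" or "wrist"; returns the picture (480x640x3 uint8, red, green, blue); there is no depth.
- manip.calibration(name): a dict with "mtx" (3x3 intrinsics, pixels), "view" (4x4, takes a point from world to camera coordinates). Camera axes: x right, y up, looking along -z (the intrinsics and any distortion apply to the point x, -y, -z); pixel columns grow to the right and rows downward; lengths in m; the calibration is good to about 2 mm. A picture is of the moment at which its call begins: read the wrist's pose just before it. calibration takes no time and is no camera call; for the wrist camera it gives the pose at the moment of the call.
- manip.hand_in(): hands the job in, once; it reports no verdict.
The state is a dict: "t": time; "joint_positions": joint angles; "joint_velocities": joint speeds; "joint_efforts": joint torques, N m; "ee_pos": TCP position; "tool_rot": TCP orientation; "ft_force": force on the tool from outside, world axes, zero at the start; "moment": the same for the moment, N m; "grip_width": finger opening in m.
Only numpy, scipy, OpenCV 4.12 (cv2) and the standard library are available. Lean on these libraries where they do the work, as an engineer would, in place of code of your own. Each camera call takes 0.05 s, during which the arm holds its last target.

## Working session

There is one attempt and no reset: what is moved stays moved. The work goes in short steps, Python scripts to look and compute and a shell command to move; the robot and the scene stay as the last step left them, time stands still between calls to the robot, and variables do not carry over. Pictures are saved under pics/ and viewed, and the job is handed in when it is done.

```bash
ls; mkdir -p pics
python3 - <<'E'
from plant import manip
import cv2,numpy as np
print(manip.state()); print(manip.finger_overhang)
for n in ["scene","side","wrist"]:
    c=manip.calibration(n); print(n,c)
    cv2.imwrite(f"pics/{n}0.png",manip.get_image(n)[:,:,::-1])
E
```

```text
pics
{'t': 0.0, 'joint_positions': array([-1.17069044,  0.31169256,  0.0140075 ,  1.51305514, -0.00443793,
        1.31916817, -0.02719602]), 'joint_velocities': array([ 0.00023956,  0.00026029, -0.00151326,  0.00200535,  0.00210341,
       -0.00129137,  0.00251052]), 'joint_efforts': array([-1.67517560e-04, -3.79917884e+01,  1.45830293e-01, -2.30587900e+01,
        1.20400198e-02,  1.36707330e-02, -2.28156289e-06]), 'ee_pos': array([0.23486021, 0.49658856, 0.24923997]), 'tool_rot': array([-0.8792471 ,  1.38833041,  0.87714851]), 'ft_force': array([ 0.61146071, -1.04801473,  0.09970698]), 'moment': array([-0.01118969, -0.03265347,  0.0397669 ]), 'grip_width': 0.08538921387653109}
0.019
scene {'mtx': array([[563.07366122,   0.        , 314.29014864],
       [  0.        , 563.07366122, 231.20512973],
       [  0.        ,   0.        ,   1.        ]]), 'view': array([[ 0.58825562, -0.80831282,  0.02420157, -0.42207906],
       [ 0.34934525,  0.28100168,  0.89386574, -0.25229915],
       [-0.72932381, -0.51736684,  0.44768106, -1.21443585],
       [ 0.        ,  0.        ,  0.        
[... 162 characters left out ...]
     ,   1.        ]]), 'view': array([[-0.9997339 , -0.02122896, -0.00902573,  0.54217761],
       [ 0.01266027, -0.83201036,  0.55461561, -0.16503877],
       [-0.01928342,  0.55435376,  0.83205772, -1.64837175],
       [ 0.        ,  0.        ,  0.        ,  1.        ]])}
wrist {'mtx': array([[362.99034292,   0.        , 321.48699879],
       [  0.        , 362.99034292, 235.60005197],
       [  0.        ,   0.        ,   1.        ]]), 'view': array([[ 0.42749604,  0.9040118 , -0.00313036, -0.54854473],
       [-0.87021163,  0.41056935, -0.27233165,  0.0360527 ],
       [-0.24490579,  0.11914478,  0.96219835, -0.37984971],
       [ 0.        ,  0.        ,  0.        ,  1.        ]])}
```

View pics/scene0.png

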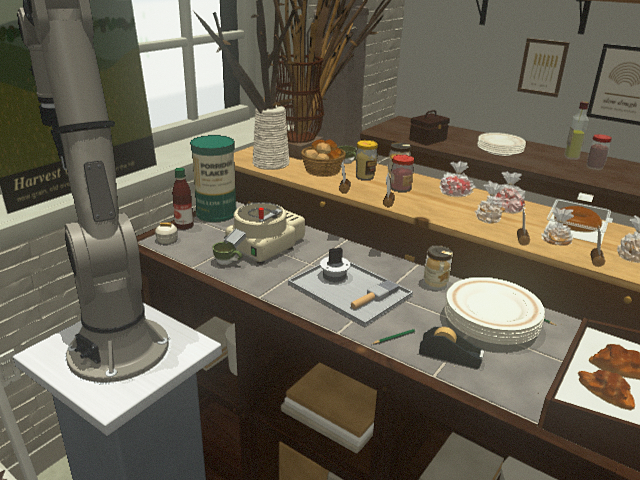

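View pics/side0.png

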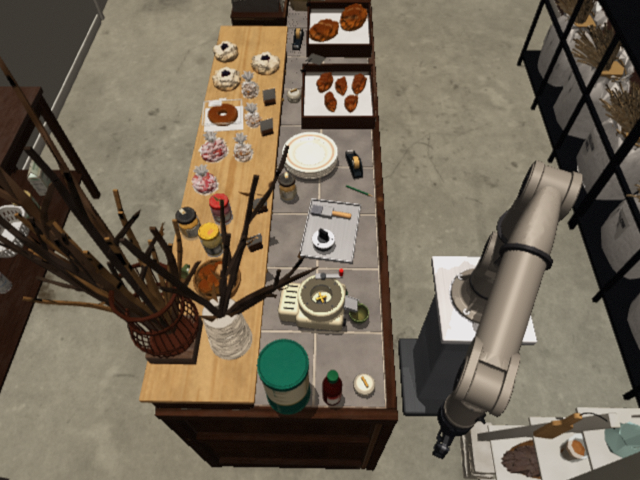

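View pics/wrist0.png

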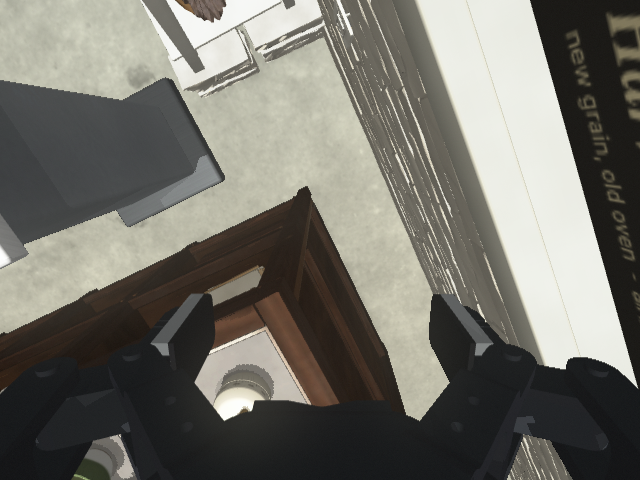

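The scene view shows the mill at about (265,225), the cartridge at about (335,262) and the red knob near (261,213). The side view shows the mill well at (322,298), the grip at (323,235) and the knob at (341,272). I'll zoom in next.

```bash
python3 - <<'E'
import cv2,numpy as np
a=cv2.imread("pics/side0.png")[190:340,260:400]; b=cv2.imread("pics/scene0.png")[190:330,200:420]
cv2.imwrite("pics/sz.png",cv2.resize(a,None,fx=4,fy=4,interpolation=cv2.INTER_CUBIC))
cv2.imwrite("pics/cz.png",cv2.resize(b,None,fx=3.6,fy=3.6,interpolation=cv2.INTER_CUBIC))
E
cat > h.py <<'E'
from plant import manip
import cv2,numpy as np
from scipy.spatial.transform import Rotation as R
def ray(name,u,v,c=None):
    c=c or manip.calibration(name); V=c['view']; K=c['mtx']
    d=np.linalg.inv(K)@[u,v,1]; d=np.array([d[0],-d[1],-d[2]])
    Rm=V[:3,:3]; return -Rm.T@V[:3,3], Rm.T@d
def onz(name,u,v,z,c=None):
    o,d=ray(name,u,v,c); return o+d*(z-o[2])/d[2]
def tri(rs):
    A=np.zeros((3,3));b=np.zeros(3)
    for o,d in rs:
        d=d/np.linalg.norm(d);P=np.eye(3)-np.outer(d,d);A+=P;b+=P@o
    p=np.linalg.solve(A,b); return p,[float(np.linalg.norm((np.eye(3)-np.outer(d,d)/(d@d))@(p-o))) for o,d in rs]
def proj(name,p,c=None):
    c=c or manip.calibration(name); q=c['view'][:3,:3]@np.array(p)+c['view'][:3,3]; q=np.array([q[0],-q[1],-q[2]]); q=c['mtx']@q; return q[:2]/q[2]
E
python3 - <<'E'
from h import *
print("knob",tri([ray('scene',261,213),ray('side',341,272)]))
print("grip",tri([ray('scene',335,256),ray('side',323,235)]))
print("deck centre side",onz('side',322,298,.12), onz('scene',259,217,.12))
E
```

```text
knob (array([0.47543989, 0.0046963 , 0.14869322]), [0.0009854743433375375, 0.0009854743433377108])
grip (array([ 0.53548406, -0.19638048,  0.06135913]), [0.00127649334955498, 0.001276493349555154])
deck centre side [0.53260661 0.08228479 0.12      ] [0.50016878 0.03279987 0.12      ]
```

View pics/sz.png

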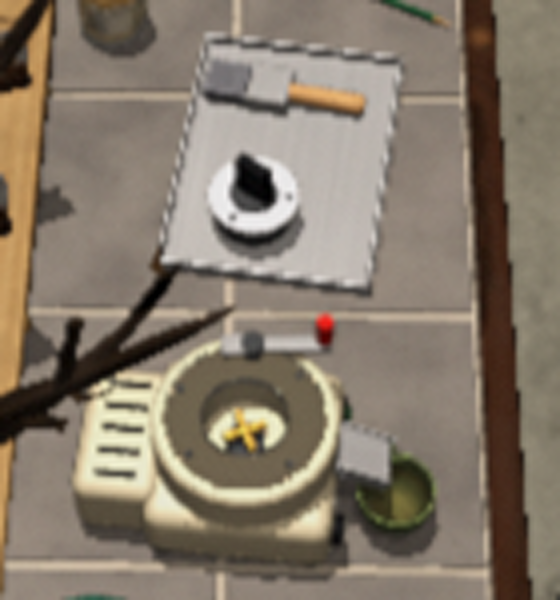

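View pics/cz.png

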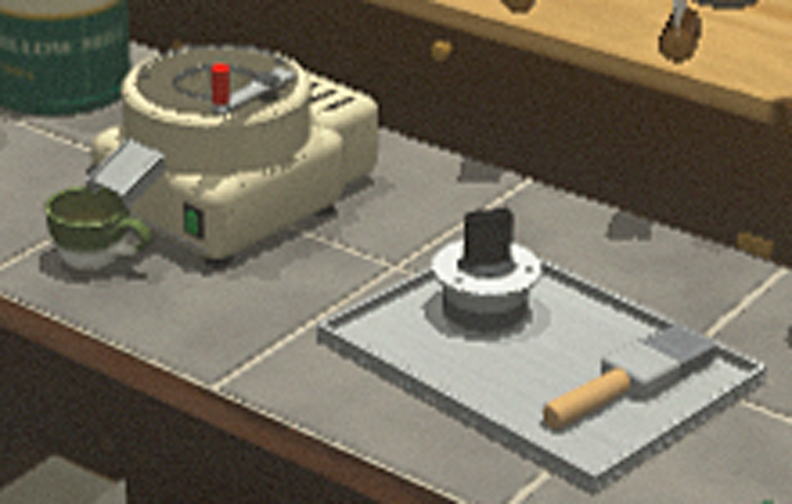

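Run:
```python
from h import *
s=manip.state(); M=R.from_rotvec(s['tool_rot']).as_matrix(); print(M.round(3))
for n in ['wrist']:
    V=manip.calibration(n)['view'];o=-V[:3,:3].T@V[:3,3]; print(M.T@(o-s['ee_pos']), M.T@(-V[2,:3]))
for uv in [(196,14),(215,48),(238,20),(246,100),(385,10)]:
    print(uv,tri([ray('scene',*uv),ray('side',318,267)]),tri([ray('scene',*uv),ray('side',286,149)]))
K=(.475,.0047)
print("tin top",tri([ray('scene',213,143),ray('side',283,362)]))
for nm,u,v,z in [("sp",332,373,.19),("timer",365,380,.05)]: print(nm,onz('side',u,v,z))
```

```text
[[-0.001 -0.904  0.427]
 [-0.002  0.427  0.904]
 [-1.    -0.    -0.002]]
[-1.24278812e-01  6.87456736e-02  6.05028346e-05] [ 9.62221247e-01 -2.72267100e-01 -9.47700008e-04]
(196, 14) (array([0.53643416, 0.27162865, 0.61978826]), [0.002766773570599357, 0.002766773570599315]) (array([0.53341451, 0.13692716, 0.69430771]), [0.10750640370416287, 0.10750640370416278])
(215, 48) (array([0.54137893, 0.21876474, 0.53809097]), [0.006754947925582282, 0.00675494792558222]) (array([0.53685629, 0.07386205, 0.6247193 ]), [0.1139114357753902, 0.11391143577539009])
(238, 20) (array([0.56828876, 0.21172856, 0.58906127]), [0.04945771669928024, 0.049457716699280126]) (array([0.5656838 , 0.06987066, 0.66342822]), [0.07113073355818714, 0.07113073355818719])
(246, 100) (array([0.55069429, 0.1334834 , 0.40947167]), [0.015345043858420655, 0.0153450438584207]) (array([ 0.54367339, -0.02553141,  0.51726046]), [0.12184463110549078, 0.12184463110549086])
(385, 10) (array([ 0.64398466, -0.00347895,  0.54539827]), [0.22466247970838188, 0.22466247970838207]) (array([ 0.65672128, -0.16100802,  0.60734214]), [0.07369234363056808, 0.07369234363056817])
tin top (array([0.62958829, 0.33124018, 0.23648634]), [0.0009465850156439922, 0.0009465850156442357])
sp [0.50071967 0.34275419 0.19      ]
timer [0.4026184  0.31326254 0.05      ]
```

```bash
python3 -m jog '-1 -0.2 -0.89 -0.8 -0.07;-1 -0.2 -0.89 -0.8 -0.07;-1 -0.2 -0.89 -0.8 -0.07;-1 -0.2 -0.89 -0.8 -0.07;-1 -0.2 -0.89 -0.8 -0.07;-1 -0.2 -0.89 -0.8 -0.07;-1 -0.2 -0.89 -0.8 -0.07'
```

```text
t: 0.73
ee_pos: [0.3051, 0.3308, 0.2805]
tool_rot: [-1.205, 1.211, 1.206]
ft_force: [-0.3, 0.7, 0.0]
grip_width: 0.0852
```

```bash
python3 -m jog '-1 0 -0.4 -0.95 0;-1 0 -0.4 -0.95 0;-1 0 -0.4 -0.95 0;-1 0 -0.4 -0.95 0;-1 0 -0.4 -0.95 0'; python3 -m jog '-1 0 -0.4 -0.95 0;-1 0 -0.4 -0.95 0;-1 0 -0.4 -0.95 0;-1 0 -0.4 -0.95 0;-1 0 -0.4 -0.95 0;-1 0 -0.4 -0.95 0'
python3 - <<'E'
from h import *
c=manip.calibration('wrist');np.savez('pics/w1.npz',**c)
cv2.imwrite("pics/w1.png",manip.get_image('wrist')[:,:,::-1])
E
```

```text
t: 1.15
ee_pos: [0.3666, 0.1836, 0.2801]
tool_rot: [-1.204, 1.216, 1.199]
ft_force: [-0.2, -0.2, 0.2]
grip_width: 0.0851
t: 1.65
ee_pos: [0.4245, 0.0467, 0.2799]
tool_rot: [-1.206, 1.211, 1.207]
ft_force: [-0.5, 0.0, -0.3]
grip_width: 0.0853
```

View pics/w1.png

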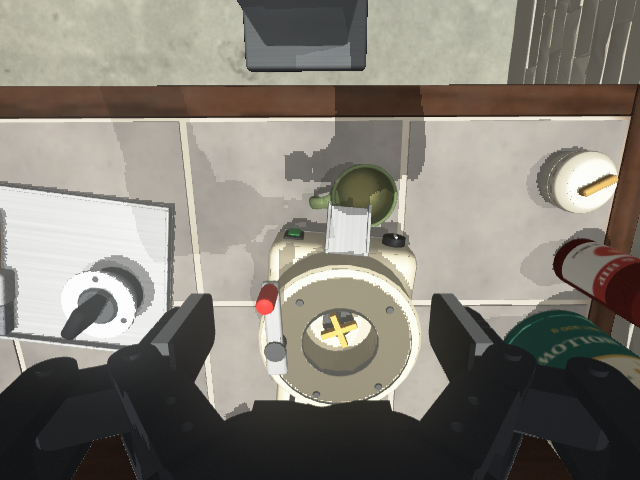

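The wrist view shows the mill well at about (340,341), the cross at (342,328), the knob at (266,299) and the pin at (275,351). The cartridge flange is at about (100,302), with its grip leaning to (85,318). I'll zoom in to measure.

Run:
```python
import cv2,numpy as np
a=cv2.imread("pics/w1.png")
cv2.imwrite("pics/w1a.png",cv2.resize(a[260:410,250:430],None,fx=4,fy=4,interpolation=cv2.INTER_NEAREST))
cv2.imwrite("pics/w1b.png",cv2.resize(a[240:360,20:200],None,fx=4.4,fy=4.4,interpolation=cv2.INTER_NEAREST))
```

```text
(no output)
```

View pics/w1a.png

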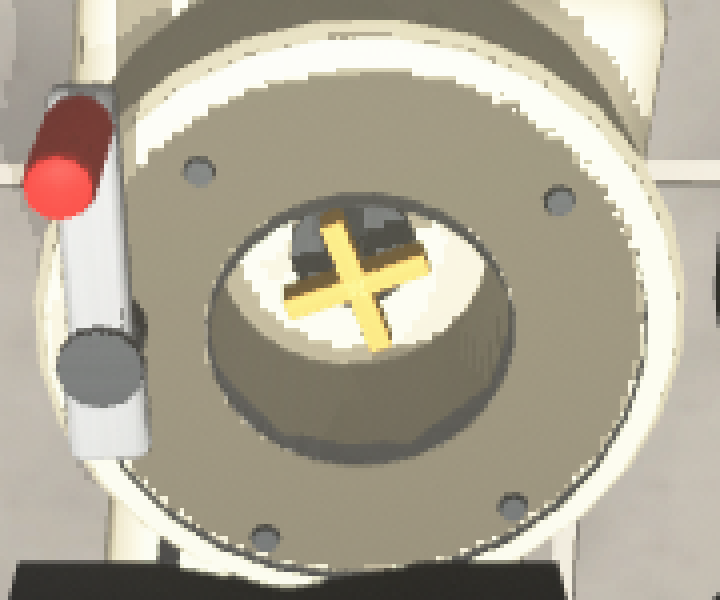

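View pics/w1b.png

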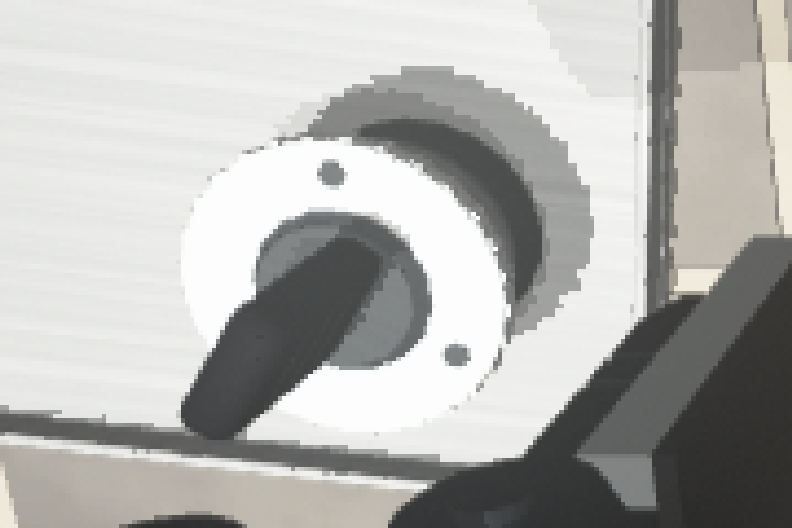

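```bash
cat >> h.py <<'E'
def circ(P):
    P=np.array(P)[:,:2];A=np.c_[2*P,np.ones(len(P))];s=np.linalg.lstsq(A,(P**2).sum(1),rcond=None)[0]
    r=np.sqrt(s[2]+s[0]**2+s[1]**2);return s[:2],r,np.abs(np.linalg.norm(P-s[:2],axis=1)-r).max()
def load(f): z=np.load(f); return {k:z[k] for k in z}
E
python3 - <<'E'
from h import *
c=load('pics/w1.npz')
def za(u,v): return (250+(u+.0)/4-.4,260+v/4-.4)
def zb(u,v): return (20+u/4.4-.4,240+v/4.4-.4)
W=[(208,330),(516,325),(360,192),(360,464),(240,245),(475,235),(495,395),(235,405)]
t,r,e=circ([onz('w',*za(*p),.12,c) for p in W]); print('throat',t,r*2,e)
D=[(645,310),(350,577),(340,72),(620,440),(180,500),(580,140)]
print('deck',circ([onz('w',*za(*p),.12,c) for p in D]))
O=[(684,310),(335,588),(345,22),(660,410),(632,150)]
print('drum',circ([onz('w',*za(*p),.12,c) for p in O]))
pin=onz('w',*za(101,366),.142,c); print('pin top?',pin)
k=onz('w',*za(60,188),.169,c); print('knob top',k)
for z in (.135,.14,.145):print('pin',z,onz('w',*za(101,366),z,c))
for z in (.091,.095,.1):
  cen=onz('w',*za(359,283),z,c); 
  f=lambda p:onz('w',*za(*p),z,c)
  d1=f((380,348))-f((334,212));d2=f((430,262))-f((287,305))
  print(z,cen,np.degrees(np.arctan2(d1[1],d1[0])),np.linalg.norm(d1),np.degrees(np.arctan2(d2[1],d2[0])),np.linalg.norm(d2))
F=[(181,260),(507,300),(335,137),(360,432),(205,190),(480,220),(470,390),(290,410)]
print('flange',circ([onz('w',*zb(*p),.044,c) for p in F]))
g=onz('w',*zb(342,291),.044,c);print('hub',g)
for p in [(332,173),(456,355)]:
  q=onz('w',*zb(*p),.044,c)-g;print('screw',q,np.degrees(np.arctan2(q[1],q[0])))
tl=onz('w',174,205,.014,c);tr=onz('w',0,184,.014,c);print(tl,tr,np.degrees(np.arctan2(*(tl-tr)[[0,1]])))
E
```

```text
throat [0.53446941 0.06246474] 0.06825191032531419 0.00018303232131353098
deck (array([0.53507236, 0.06461597]), np.float64(0.06274637036571), np.float64(0.0021775207792816553))
drum (array([0.53213517, 0.06272517]), np.float64(0.07073005338875119), np.float64(0.00028104981356247283))
pin top? [0.52846857 0.00757287 0.142     ]
knob top [0.47447663 0.00571455 0.169     ]
pin 0.135 [0.53307866 0.00652364 0.135     ]
pin 0.14 [0.52978574 0.00727309 0.14      ]
pin 0.145 [0.52649282 0.00802254 0.145     ]
0.091 [0.53935295 0.06323231 0.091     ] 17.255390598973563 0.03863314890179292 108.51835404304643 0.036368118841891804
0.095 [0.53700855 0.06302343 0.095     ] 17.255390598973573 0.03813977374456029 108.51835404304647 0.03590366986835655
0.1 [0.53407805 0.06276233 0.1       ] 17.255390598973552 0.03752305479801953 108.51835404304654 0.03532310865143749
flange (array([ 0.53480487, -0.19761098]), np.float64(0.03983806955707716), np.float64(0.0008148376285107492))
hub [ 0.53589095 -0.19861318  0.044     ]
screw [-3.14431185e-02  2.96382827e-03 -5.55111512e-17] 174.61521021251252
screw [ 1.77333568e-02  2.55943176e-02 -5.55111512e-17] 55.28334219988013
[ 0.43046156 -0.11464341  0.014     ] [ 0.4068829  -0.29905692  0.014     ] 7.286165555722042
```

```bash
python3 -m jog '-1 0.1 -0.25 -0.8 0;-1 0.1 -0.25 -0.8 0;-1 0.1 -0.25 -0.8 0;-1 0.1 -0.25 -0.8 0;-1 0.1 -0.25 -0.8 0'; python3 -m jog '-1 0.1 -0.25 -0.8 0;-1 0.1 -0.25 -0.8 0;-1 0.1 -0.25 -0.8 0;-1 0.1 -0.25 -0.8 0;-1 0.1 -0.25 -0.8 0;-1 0.1 -0.25 -0.8 0'
python3 - <<'E'
from h import *
c=manip.calibration('wrist');np.savez('pics/w2.npz',**c)
a=manip.get_image('wrist')[:,:,::-1];cv2.imwrite("pics/w2.png",a)
p=proj('w',[.535,-.198,.07],c);print(p)
u,v=int(p[0]),int(p[1]);x0,y0=u-90,v-75;print(x0,y0)
cv2.imwrite("pics/w2b.png",cv2.resize(a[y0:y0+150,x0:x0+190],None,fx=4,fy=4,interpolation=cv2.INTER_NEAREST))
E
```

```text
t: 2.12
ee_pos: [0.4615, -0.0737, 0.2646]
tool_rot: [-1.206, 1.212, 1.207]
ft_force: [1.0, 0.5, 0.1]
grip_width: 0.0856
t: 2.62
ee_pos: [0.4994, -0.1899, 0.2496]
tool_rot: [-1.209, 1.206, 1.213]
ft_force: [1.5, 0.2, -0.2]
grip_width: 0.0855
[312.04721321 255.91862482]
222 180
```

View pics/w2b.png

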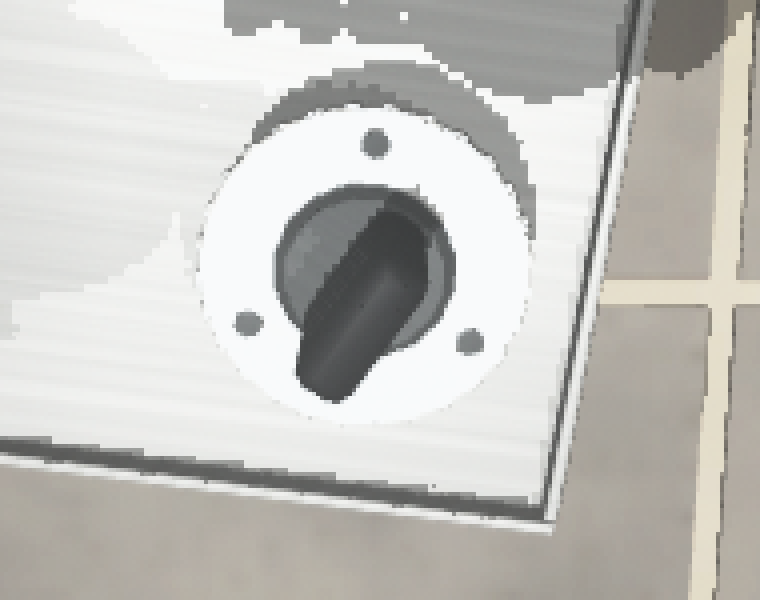

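View pics/w2.png

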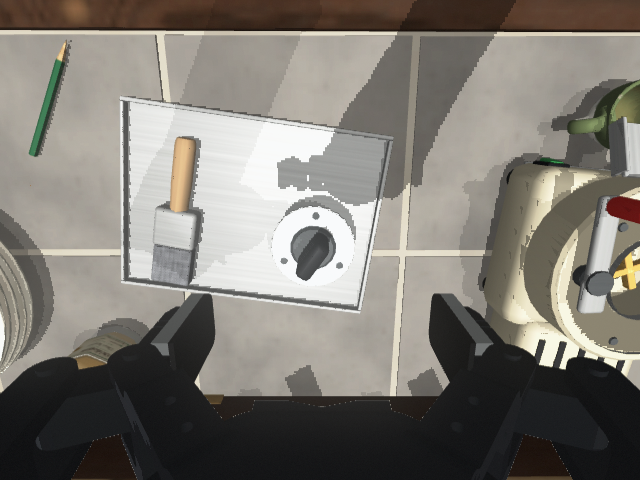

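Run:
```python
from h import *
a=cv2.imread('pics/w2.png')[220:290,280:345].astype(float)
b=np.clip(255*(a/110)**0.7,0,255).astype(np.uint8)
cv2.imwrite("pics/w2c.png",cv2.resize(b,None,fx=8,fy=8,interpolation=cv2.INTER_NEAREST))
c=load('pics/w2.npz')
za=lambda u,v:(222+u/4-.4,180+v/4-.4)
F=[(198,270),(530,255),(360,104),(362,423),(235,170),(490,165),(490,365),(240,365)]
print('flange',circ([onz('w',*za(*p),.044,c) for p in F]))
H=[(275,265),(457,270),(363,184),(300,205),(440,215),(435,325)]
print('hub',circ([onz('w',*za(*p),.046,c) for p in H]))
h=onz('w',*za(365,268),.044,c);print(h)
for p in [(376,143),(470,342),(248,323)]:
  q=onz('w',*za(*p),.044,c)-h;print('screw',q,np.linalg.norm(q),np.degrees(np.arctan2(q[1],q[0])))
print([proj('w',[.535,-.198,z],c) for z in (.046,.07,.091)])
```

```text
flange (array([ 0.53477251, -0.19794844]), np.float64(0.03926693459614937), np.float64(0.0006344648799858355))
hub (array([ 0.53434963, -0.19756979]), np.float64(0.021603387511923287), np.float64(0.000670723390149338))
[ 0.53454642 -0.19782949  0.044     ]
screw [-3.04464503e-02  2.67404698e-03  5.55111512e-17] 0.030563652602346832 174.98071291342947
screw [0.01868681 0.0252977  0.        ] 0.03145108099517373 53.547600425151494
screw [ 1.39221915e-02 -2.82072489e-02  5.55111512e-17] 0.03145594230853615 -63.73053432143699
[array([312.62796651, 247.69012224]), array([312.04721321, 255.91862482]), array([311.46582534, 264.15611846])]
```

View pics/w2c.png

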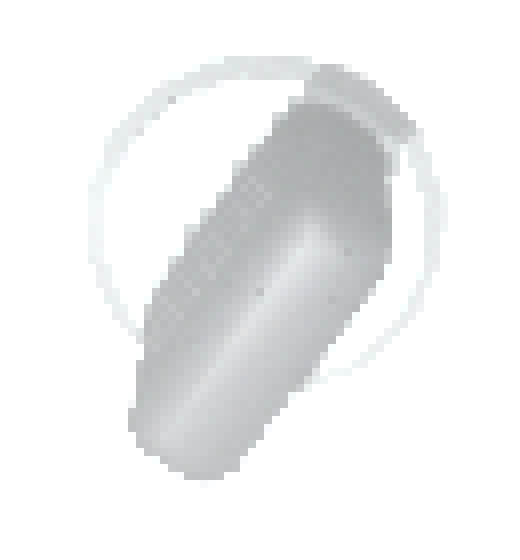

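Run:
```python
from h import *
c=load('pics/w2.npz')
z8=lambda u,v:(280+u/8-.4,220+v/8-.4)
for A,B,z in [((390,265),(238,468),.091),((300,235),(170,420),.091),((150,290),(305,95),.046),((300,225),(165,415),.091)]:
  d=onz('w',*z8(*A),z,c)-onz('w',*z8(*B),z,c);print(np.degrees(np.arctan2(d[1],d[0])))
s=manip.state();print(R.from_rotvec(s['tool_rot']).as_matrix().round(3),s['joint_positions'].round(3))
```

```text
144.9089182805786
146.20886325705047
-37.473886695627336
145.88987179838097
[[-0.    -1.    -0.004]
 [ 0.003 -0.004  1.   ]
 [-1.     0.     0.003]] [-0.141  0.311  0.619  1.572 -0.187  1.319  2.076]
```

The cartridge centre is about (0.5346,-0.1978) and the bar yaw is about -35°; the screws and bar edges agree. The throat is (0.5345,0.0625) and the cross is at about 18° mod 90. I'll move above the grip with the jaw axis at 55°.

```bash
python3 -m jog '-1 0.6 -0.235 -0.055 0.097;-1 0.6 -0.235 -0.055 0.097;-1 0.6 -0.235 -0.055 0.097;-1 0.6 -0.235 -0.055 0.097;-1 0.6 -0.235 -0.055 0.097;-1 0.6 -0.235 -0.055 0.097;-1 0.6 -0.235 -0.055 0.097'
python3 - <<'E'
from h import *
s=manip.state();M=R.from_rotvec(s['tool_rot']).as_matrix();print(M.round(3),s['ee_pos'])
c=manip.calibration('wrist');np.savez('pics/w3.npz',**c)
a=manip.get_image('wrist')[:,:,::-1];cv2.imwrite("pics/w3.png",a)
d=M.T@(np.array([.5346,-.1978,.072])-s['ee_pos']);print(d/.15,np.degrees(np.arctan2(M[1,2],M[0,2])))
E
```

```text
t: 3.25
ee_pos: [0.5345, -0.199, 0.1605]
tool_rot: [-0.752, 1.435, 0.754]
ft_force: [-0.5, -0.4, 0.7]
grip_width: 0.0853
[[ 0.001 -0.823  0.568]
 [ 0.002  0.568  0.823]
 [-1.     0.001  0.002]] [ 0.53453799 -0.19904188  0.16046558]
[0.5897842  0.00405619 0.00601354] 55.36969360417398
```

View pics/w3.png

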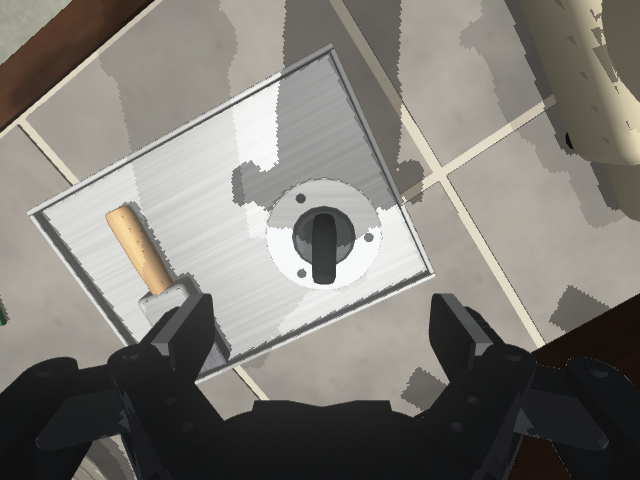

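The bar stands vertical in the image, centred between the fingers at u≈323, so it is aligned. I'll lower and close.

```bash
python3 -m jog '-1 0.3 0.004 0.005 0;-1 0.45 0.004 0.005 0;-1 0.585 0.004 0.005 0;-1 0.585 0.004 0.005 0;-1 0.585 0.004 0.005 0'; python3 -m jog '1 0 0 0 0;1 0 0 0 0;1 0 0 0 0;1 0 0 0 0;1 0 0 0 0;1 0 0 0 0;1 0 0 0 0;1 0 0 0 0'
```

```text
t: 3.72
ee_pos: [0.5334, -0.2, 0.0723]
tool_rot: [-0.748, 1.438, 0.751]
ft_force: [-0.2, 1.0, 0.5]
grip_width: 0.0851
t: 4.38
ee_pos: [0.5338, -0.2008, 0.0726]
tool_rot: [-0.748, 1.438, 0.748]
ft_force: [0.9, 0.3, 0.2]
grip_width: 0.0134
```

```bash
python3 -m jog '1 -0.1 0 0 0;1 -0.3 0 0 0;1 -0.5 0 0 0;1 -0.7 0 0 0;1 -0.9 0 0 0;1 -1 0 0 0;1 -1 0 0 0'; python3 -m jog '1 -0.2 0 0 0;1 -0.3 0 0 0;1 -0.3 0 0 0;1 -0.3 0 0 0'
python3 - <<'E'
from h import *
s=manip.state();M=R.from_rotvec(s['tool_rot']).as_matrix();print(M.round(3),s['ee_pos'],s['ft_force'],s['moment'])
c=manip.calibration('wrist');np.savez('pics/w4.npz',**c)
a=manip.get_image('wrist')[:,:,::-1];cv2.imwrite("pics/w4.png",a)
for i in range(3):
  manip.get_image('wrist');print(manip.state()['ee_pos'])
E
```

```text
t: 4.97
ee_pos: [0.5355, -0.2026, 0.2263]
tool_rot: [-0.752, 1.433, 0.743]
ft_force: [0.3, -0.1, -2.3]
grip_width: 0.0134
t: 5.3
ee_pos: [0.5332, -0.201, 0.2662]
tool_rot: [-0.747, 1.439, 0.749]
ft_force: [1.2, 0.4, -2.3]
grip_width: 0.0135
[[-0.002 -0.819  0.574]
 [ 0.     0.574  0.819]
 [-1.     0.001 -0.   ]] [ 0.53324396 -0.20097185  0.26616517] [ 1.17165578  0.36244056 -2.29022876] [-0.06303421  0.04339404 -0.02406507]
[ 0.53252609 -0.20027871  0.26489526]
[ 0.53256384 -0.20023602  0.26497156]
[ 0.5327149  -0.20040173  0.26524612]
```

View pics/w4.png

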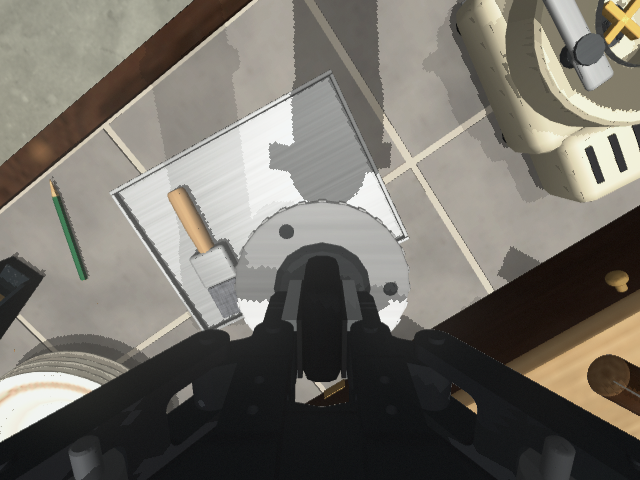

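Run:
```python
from h import *
c=load('pics/w4.npz');a=cv2.imread('pics/w4.png')
cv2.imwrite("pics/w4b.png",cv2.resize(a[190:345,225:420],None,fx=4,fy=4,interpolation=cv2.INTER_NEAREST))
```

```text
(no output)
```

View pics/w4b.png

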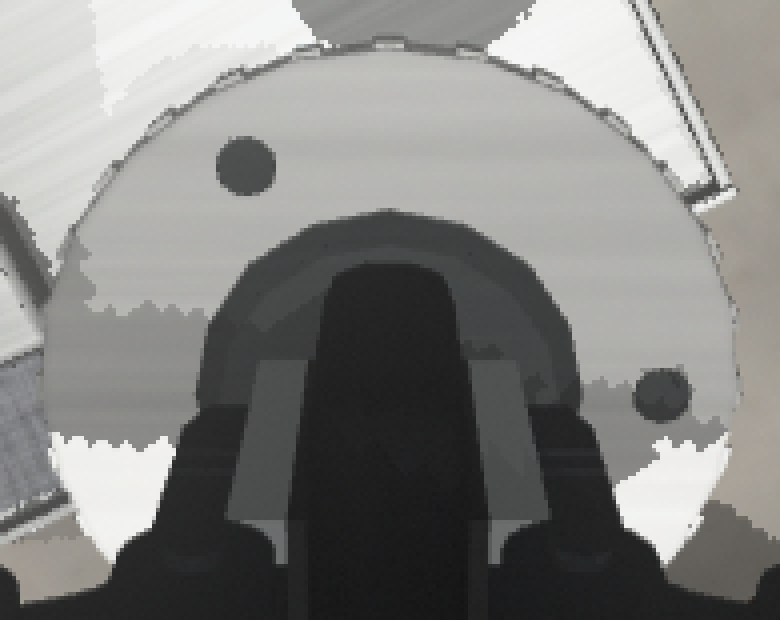

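Run:
```python
from h import *
c=load('pics/w4.npz')
z4=lambda u,v:(225+u/4-.4,190+v/4-.4)
P=[(44,340),(62,245),(110,165),(150,125),(225,75),(310,50),(390,42),(470,52),(555,85),(620,125),(680,190),(712,240),(738,330),(735,395),(60,480),(722,470)]
for z in (.234,.2367,.239):
  t,r,e=circ([onz('w',*z4(*p),z,c) for p in P]);print(z,t,r,e)
M=R.from_rotvec([-0.747, 1.439, 0.749]).as_matrix()
print('in tool',M.T@(np.r_[t,.239]-np.array([.5327,-.2004,.265])))
z=.2367
h=circ([onz('w',*z4(*p),z,c) for p in P])[0]
for p,n in [((246,166),174.9),((662,395),54.9)]:
  q=onz('w',*z4(*p),z,c)[:2]-h;print('screw',np.degrees(np.arctan2(q[1],q[0])),n,np.linalg.norm(q))
print(manip.state()['ee_pos'],c['view'])
```

```text
0.234 [ 0.53330179 -0.20107169] 0.04074607656534696 0.000593698838758705
0.2367 [ 0.53233372 -0.20038832] 0.04004330079579537 0.0005834589041796498
0.239 [ 0.53150907 -0.19980618] 0.039444639955068 0.0005747359969470803
in tool [ 0.02600189  0.00127852 -0.00019527]
screw 175.59713792401953 174.9 0.030514495503622095
screw 53.26840005732644 54.9 0.031479724916190874
[ 0.5327149  -0.20040173  0.26524612] [[ 0.5741963   0.8187163  -0.00149314 -0.14122659]
 [-0.78831724  0.55238211 -0.27097958  0.57117629]
 [-0.22103062  0.15677254  0.96258394 -0.24514895]
 [ 0.          0.          0.          1.        ]]
```

```bash
python3 -m jog '1 0 0.15 0.22 0.02;1 0 0.3 0.44 0.04;1 0 0.45 0.66 0.06;1 0 0.525 0.77 0.08;1 0 0.525 0.77 0.102;1 0 0.525 0.77 0.102;1 0 0.525 0.77 0.102;1 0 0.525 0.77 0.102'
python3 - <<'E'
from h import *
s=manip.state();M=R.from_rotvec(s['tool_rot']).as_matrix();print(M.round(3),s['ee_pos'],s['ft_force'],s['joint_positions'].round(2))
c=manip.calibration('wrist');np.savez('pics/w5.npz',**c)
a=manip.get_image('wrist')[:,:,::-1];cv2.imwrite("pics/w5.png",a)
E
```

```text
t: 6.17
ee_pos: [0.535, -0.0613, 0.2667]
tool_rot: [-0.251, 1.558, 0.251]
ft_force: [-0.2, -0.2, -2.5]
grip_width: 0.0132
[[-0.002 -0.314  0.949]
 [-0.     0.949  0.314]
 [-1.     0.    -0.002]] [ 0.53499469 -0.06129114  0.26668565] [-0.22835486 -0.24347346 -2.49237627] [-0.56  0.36  0.87  1.54 -0.27  1.38  0.65]
```

View pics/w5.png

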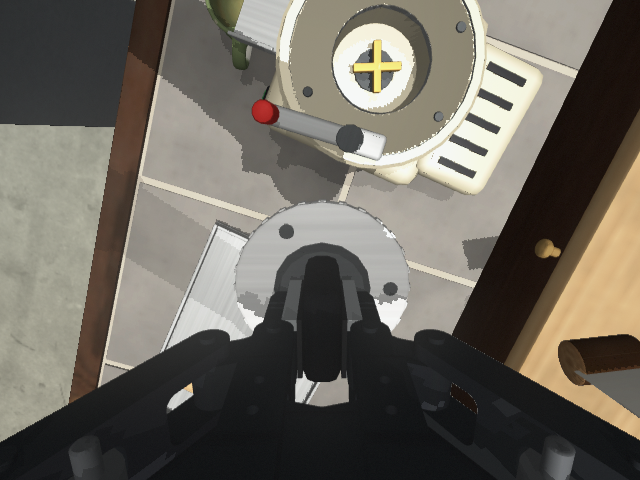

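This is a good view: the well is at (382,62) and the cross at (377,66), almost aligned with the image axes and so with the held bar. I'll measure both.

Run:
```python
from h import *
a=cv2.imread('pics/w5.png')
cv2.imwrite("pics/w5b.png",cv2.resize(a[0:175,240:430],None,fx=4,fy=4,interpolation=cv2.INTER_NEAREST)[:600])
```

```text
(no output)
```

View pics/w5b.png

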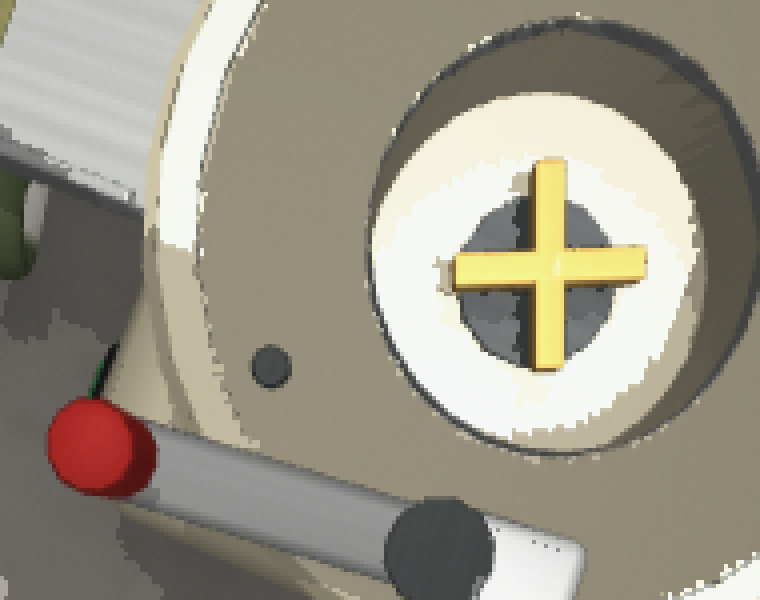

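Run:
```python
from h import *
c=load('pics/w5.npz')
z4=lambda u,v:(240+u/4-.4,v/4-.4)
W=[(366,240),(380,165),(420,98),(480,45),(560,18),(640,28),(715,85),(758,160),(378,305),(415,375),(480,430),(560,455),(640,430),(715,350)]
t,r,e=circ([onz('w',*z4(*p),.12,c) for p in W]);print('throat',t,r,e)
# floor disc and pads
for z in (.094,.0975,.1):
  f=lambda p:onz('w',*z4(*p),z,c)
  d1=f((548,365))-f((551,162));d2=f((645,261))-f((456,272))
  print(z,f((550,266)),np.degrees(np.arctan2(d1[1],d1[0])),np.linalg.norm(d1),np.degrees(np.arctan2(d2[1],d2[0])),np.linalg.norm(d2))
print('knob',onz('w',*z4(95,447),.169,c),'pin',[onz('w',*z4(440,550),z,c) for z in (.14,.145,.15)])
a=cv2.imread('pics/w5.png')
cv2.imwrite("pics/w5c.png",cv2.resize(a[190:345,225:420],None,fx=4,fy=4,interpolation=cv2.INTER_NEAREST))
s=manip.state();M=R.from_rotvec(s['tool_rot']).as_matrix();
P=[(44,340),(62,245),(110,165),(150,125),(225,75),(310,50),(390,42),(470,52),(555,85),(620,125),(680,190),(712,240),(738,330),(735,395)]
zz=lambda u,v:(225+u/4-.4,190+v/4-.4)
h,r,e=circ([onz('w',*zz(*p),s['ee_pos'][2]-.0283,c) for p in P]);print('flange',h,r,e,s['ee_pos'])
print('h',s['ee_pos'][2]-.0283, 'to go',t-h, M.T@np.r_[t-h,0]/.15)
print('tool z yaw',np.degrees(np.arctan2(M[1,2],M[0,2])))
```

```text
throat [0.53654431 0.06216574] 0.03353372920714325 0.0015883537050522048
0.094 [0.53760097 0.06279412 0.094     ] -70.21867044046873 0.0349622585630243 21.359678747183157 0.03543181289670166
0.0975 [0.5373202  0.06210404 0.0975    ] -70.2186704404688 0.03455020363378207 21.359678747183118 0.03501422393774603
0.1 [0.53711964 0.06161113 0.1       ] -70.21867044046864 0.034255878684323365 21.359678747183157 0.03471594610992046
knob [0.47752865 0.00478137 0.169     ] pin [array([0.53188529, 0.00725935, 0.14      ]), array([0.53152453, 0.00719923, 0.145     ]), array([0.53116378, 0.00713911, 0.15      ])]
flange [ 0.53449402 -0.05952977] 0.03958364682651129 0.0005055775249439773 [ 0.53507211 -0.06162467  0.26688676]
h 0.23858676137468127 to go [0.00205029 0.12169551] [-1.57683722e-04  7.66089053e-01  2.67408998e-01]
tool z yaw 18.276719337818168
```

View pics/w5c.png

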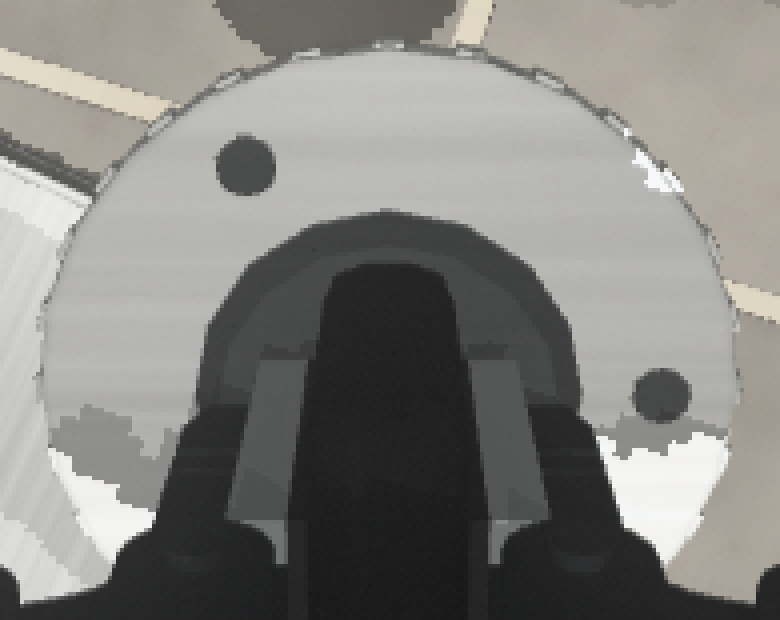

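Run:
```python
from h import *
a=cv2.imread('pics/w5.png')
cv2.imwrite("pics/w5d.png",cv2.resize(a[0:120,320:445],None,fx=5,fy=5,interpolation=cv2.INTER_NEAREST))
```

```text
(no output)
```

View pics/w5d.png

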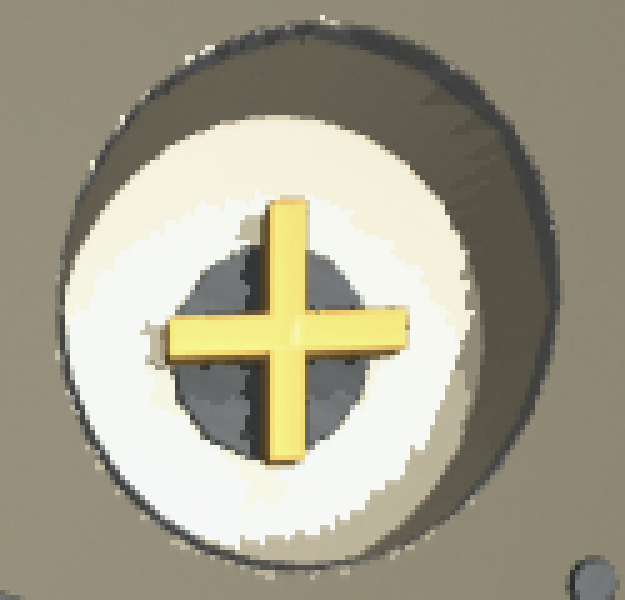

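Run:
```python
from h import *
c=load('pics/w5.npz')
z5=lambda u,v:(320+u/5-.4,v/5-.4)
W=[(57,310),(75,200),(125,115),(200,50),(310,18),(410,35),(490,95),(545,190),(560,265),(545,355),(500,450),(430,525),(300,571),(200,540),(120,470),(80,400)]
t,r,e=circ([onz('w',*z5(*p),.12,c) for p in W]);print('throat',t,r,e)
P=[(44,340),(62,245),(110,165),(150,125),(225,75),(310,50),(390,42),(470,52),(555,85),(620,125),(680,190),(712,240),(738,330),(735,395)]
zz=lambda u,v:(225+u/4-.4,190+v/4-.4)
M=R.from_rotvec(manip.state()['tool_rot']).as_matrix()
for z in (.2386,.237):
  h,r,e=circ([onz('w',*zz(*p),z,c) for p in P]);print('flange',h,r,e,t-h,M.T@np.r_[t-h,0]/.15)
z=.0995
f=lambda p:onz('w',*z5(*p),z,c)
for A,B in [((286,462),(288,202)),((406,328),(168,341)),((304,462),(308,202)),((270,462),(267,202)),((408,308),(168,319)),((406,347),(168,360))]:
  d=f(A)-f(B);print(np.degrees(np.arctan2(d[1],d[0]))%90,np.linalg.norm(d))
print(f((287,333)))
```

```text
throat [0.53679394 0.06229706] 0.033967601526003026 0.0010386366068352998
flange [ 0.53449222 -0.05952423] 0.03958020790850003 0.0005055336017672912 [0.00230173 0.12182129] [-1.59937392e-04  7.66359631e-01  2.69263646e-01]
flange [ 0.53470974 -0.06019382] 0.03999583027793369 0.0005108420901409269 [0.0020842  0.12249088] [-1.58886327e-04  7.71053148e-01  2.69286579e-01]
20.22453443028226 0.03519405404537682
21.171650011720235 0.035039125886998965
19.908307416872447 0.03518721072940837
21.263507929014693 0.035222186040681454
20.70001751131 0.03523003322499527
21.180465557562194 0.03513123492589896
[0.53711375 0.06162327 0.0995    ]
```

```bash
python3 -m jog '1 0 0.22 0.08 0;1 0 0.44 0.16 0;1 0 0.66 0.24 -0.004;1 0 0.769 0.269 -0.004;1 0 0.769 0.269 -0.004;1 0 0.769 0.269 -0.004;1 0 0.769 0.269 -0.004'
python3 - <<'E'
from h import *
c=manip.calibration('wrist');np.savez('pics/w6.npz',**c)
a=manip.get_image('wrist')[:,:,::-1];cv2.imwrite("pics/w6.png",a)
P=[]
for i in range(4):
  s=manip.state();P.append(s['ee_pos']);print(s['ee_pos'],s['ft_force'],s['moment']);manip.get_image('scene')
cv2.imwrite("pics/s6.png",manip.get_image('side')[230:350,240:400,::-1].repeat(4,0).repeat(4,1))
E
```

```text
t: 6.8
ee_pos: [0.5376, 0.0588, 0.2675]
tool_rot: [-0.269, 1.554, 0.267]
ft_force: [-0.0, -0.8, -2.5]
grip_width: 0.013
[0.53770699 0.0583626  0.26764989] [-0.43226336 -0.84224445 -2.37469641] [-0.05697006 -0.03541787 -0.00785198]
[0.53773033 0.05838103 0.26773237] [ 0.27993019 -0.99453239 -3.10003473] [-0.02562922  0.04277551  0.00521551]
[0.53777594 0.05859528 0.26774922] [-0.37252234  0.97063396 -2.62563398] [ 0.01086265 -0.00454346  0.01012465]
[0.53774448 0.05896777 0.2677315 ] [ 0.00377409  0.64963335 -2.84531746] [ 1.51695686e-03  3.03469070e-03 -5.21657894e-06]
```

View pics/w6.png

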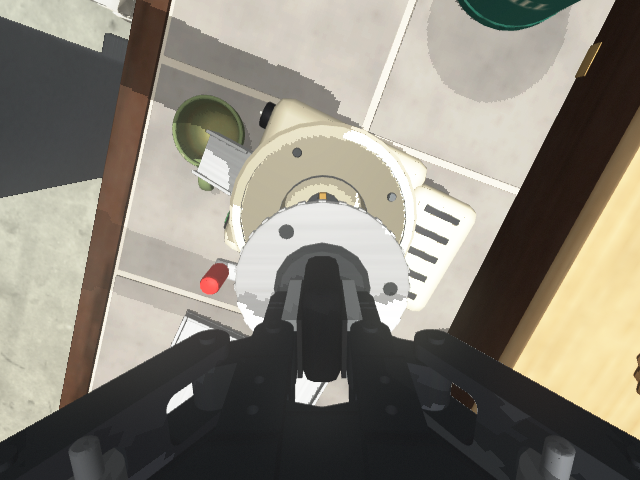

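View pics/s6.png

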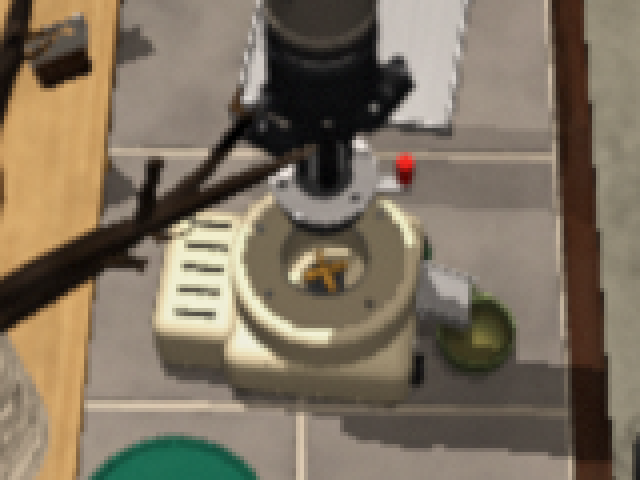

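Run:
```python
from h import *
a=cv2.imread('pics/w6.png')
cv2.imwrite("pics/w6b.png",cv2.resize(a[115:235,225:425],None,fx=4,fy=4,interpolation=cv2.INTER_NEAREST))
```

```text
(no output)
```

View pics/w6b.png

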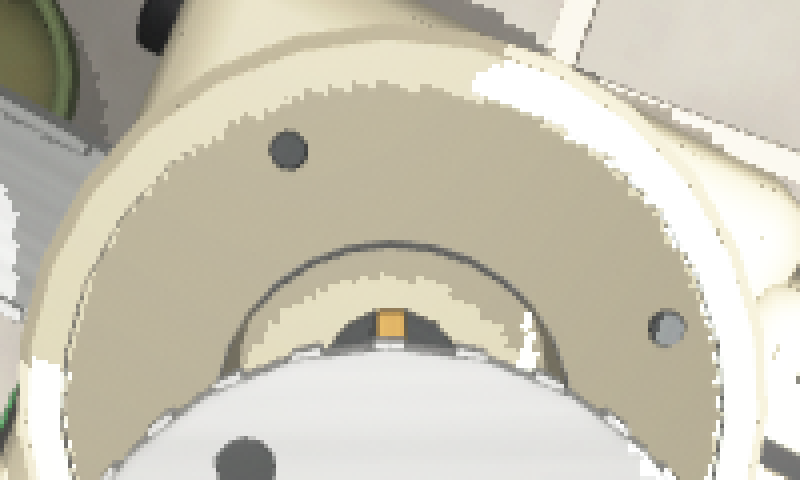

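Run:
```python
from h import *
from scipy.optimize import least_squares
c=load('pics/w6.npz')
z4=lambda u,v:(225+u/4-.4,115+v/4-.4)
W=[(224,375),(250,315),(290,275),(340,248),(395,241),(450,248),(505,275),(545,320),(566,380)]
Q=np.array([onz('w',*z4(*p),.12,c)[:2] for p in W])
s=least_squares(lambda p:np.linalg.norm(Q-p,axis=1)-.034,[.537,.062]);t=s.x;print(t,s.fun)
O=[(25,340),(60,230),(110,150),(200,80),(300,45),(400,38),(500,55),(700,215),(745,290),(763,370)]
print('drum',circ([onz('w',*z4(*p),.12,c) for p in O]))
P=[(44,340),(62,245),(110,165),(150,125),(225,75),(310,50),(390,42),(470,52),(555,85),(620,125),(680,190),(712,240),(738,330),(735,395)]
zz=lambda u,v:(225+u/4-.4,190+v/4-.4)
M=R.from_rotvec(manip.state()['tool_rot']).as_matrix()
print(np.degrees(np.arctan2(M[1,2],M[0,2])))
for z in (.2386,.2375):
  h,r,e=circ([onz('w',*zz(*p),z,c) for p in P]);print('flange',h,r,e,t-h,M.T@np.r_[t-h,0])
```

```text
[0.53745826 0.06374087] [-2.60751015e-04 -7.48273352e-05 -1.29745746e-04  1.52630407e-04
 -1.53711418e-04  9.37979189e-05  3.11844220e-04  3.45959845e-05
 -6.00647789e-04]
drum (array([0.53643103, 0.06226002]), np.float64(0.0713403644525257), np.float64(0.0013110557621416885))
19.578136372979966
flange [0.53729505 0.06024849] 0.03979597938608132 0.0005138609129316796 [0.00016321 0.00349237] [-8.84343544e-08  3.23577298e-03  1.32403735e-03]
flange [0.53745656 0.05979   ] 0.040081910949936454 0.0005175529706983317 [1.69641330e-06 3.95086123e-03] [-1.36034523e-07  3.72187528e-03  1.32550056e-03]
```

```bash
python3 -m jog '1 0 0.019 0.004 0;1 0.15 0.019 0.004 0;1 0.3 0.019 0.004 0;1 0.45 0.019 0.004 0;1 0.46 0.019 0.004 0;1 0.46 0.019 0.004 0;1 0.46 0.019 0.004 0'
python3 - <<'E'
from h import *
c=manip.calibration('wrist');np.savez('pics/w7.npz',**c)
a=manip.get_image('wrist')[:,:,::-1];cv2.imwrite("pics/w7.png",a)
cv2.imwrite("pics/w7b.png",cv2.resize(a[150:350,220:430],None,fx=3,fy=3,interpolation=cv2.INTER_NEAREST))
for i in range(3):
  s=manip.state();print(s['ee_pos'],s['ft_force'],s['moment'])
  b=manip.get_image(['side','scene','side'][i])[:,:,::-1]
  if i==0:cv2.imwrite("pics/s7.png",b[220:340,250:400].repeat(5,0).repeat(5,1))
  if i==1:cv2.imwrite("pics/c7.png",b[150:290,190:340].repeat(4,0).repeat(4,1))
E
```

```text
t: 7.68
ee_pos: [0.5381, 0.0638, 0.1997]
tool_rot: [-0.27, 1.552, 0.269]
ft_force: [-0.1, 0.4, -1.7]
grip_width: 0.0131
[0.53856182 0.06367053 0.20021297] [ 0.549189    0.7130312  -2.09001318] [-0.02673371 -0.02638172 -0.00473796]
[0.53866702 0.0636515  0.20038027] [ 0.50217002 -0.07079171 -2.77685402] [-0.03093589 -0.02805413 -0.03759158]
[0.53853176 0.06369564 0.20025338] [-0.30648843 -0.0143647  -2.20976316] [ 0.00463469 -0.01434953 -0.02297562]
```

View pics/w7b.png

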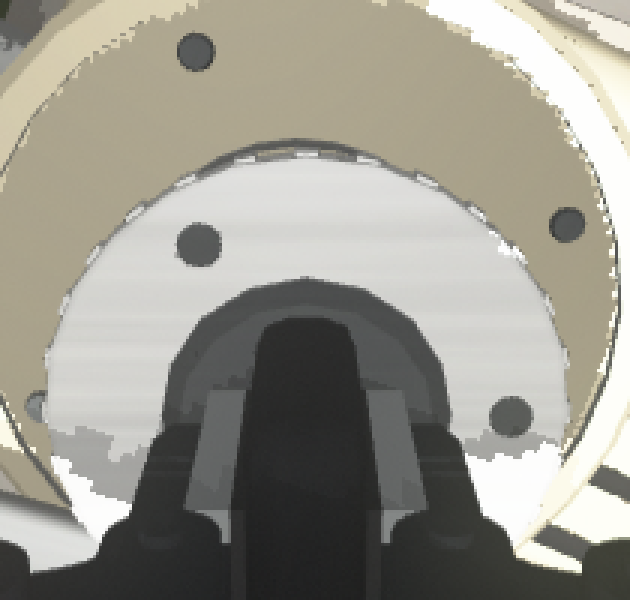

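View pics/s7.png

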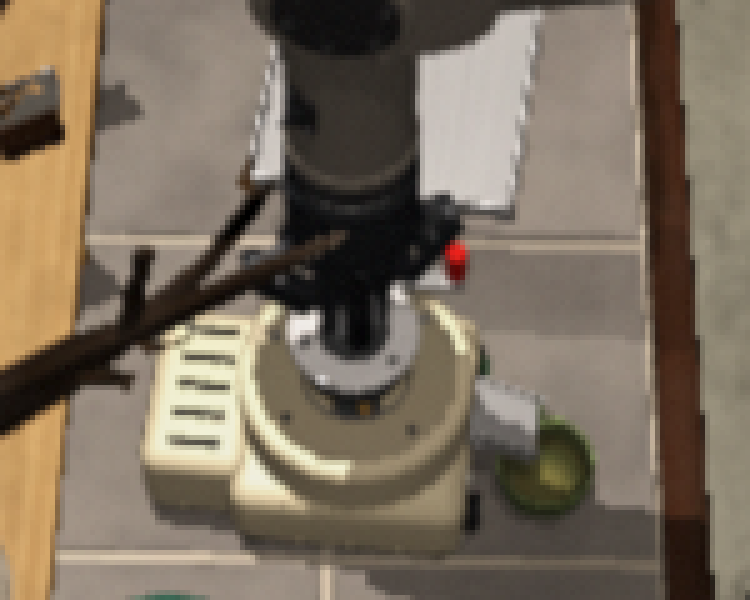

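View pics/c7.png

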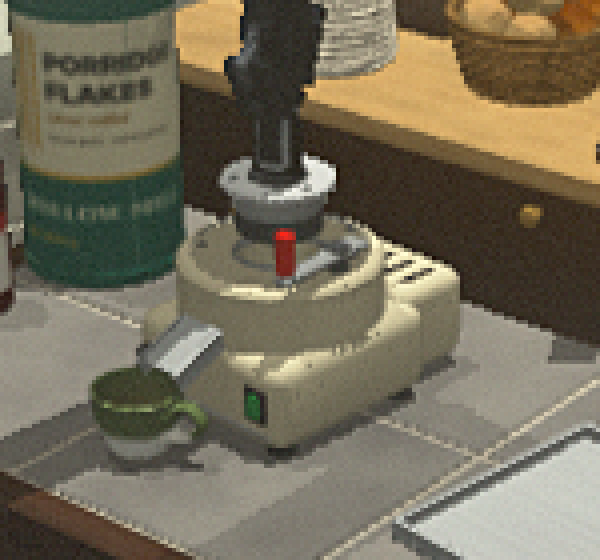

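Run:
```python
from h import *
a=cv2.imread('pics/w7.png')
cv2.imwrite("pics/w7c.png",cv2.resize(a[180:230,250:380],None,fx=6,fy=6,interpolation=cv2.INTER_NEAREST))
```

```text
(no output)
```

View pics/w7c.png

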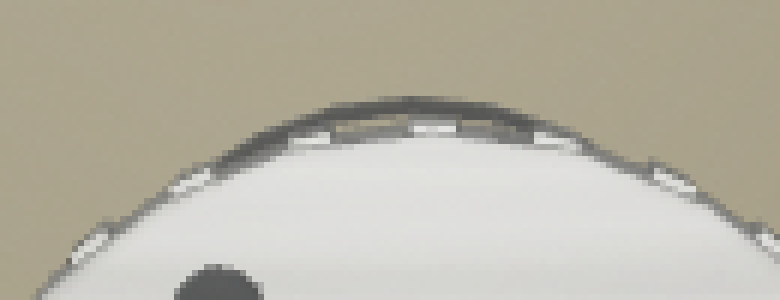

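View pics/w7.png

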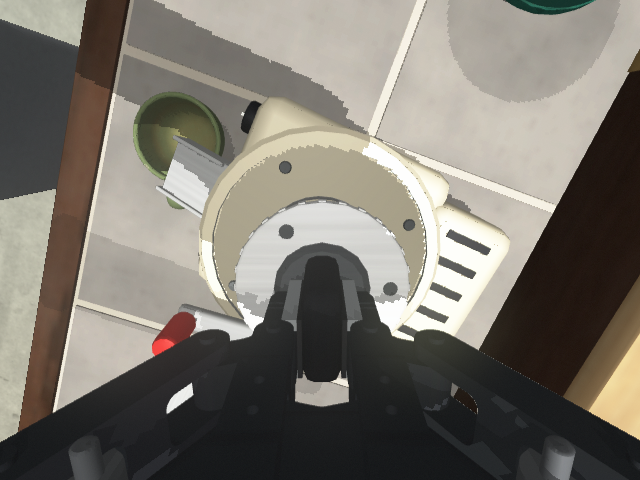

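```bash
cat > m7.py <<'E'
from h import *
from scipy.optimize import least_squares
c=load('pics/w7.npz')
z6=lambda u,v:(250+u/6-.4,180+v/6-.4)
W=[(220,160),(260,132),(310,110),(360,99),(410,95),(460,99),(510,111),(545,124)]
Q=np.array([onz('w',*z6(*p),.12,c)[:2] for p in W])
s=least_squares(lambda p:np.linalg.norm(Q-p,axis=1)-.034,[.537,.062]);t=s.x;print(t,s.fun.round(4))
z3=lambda u,v:(220+u/3-.4,150+v/3-.4)
P=[(47,360),(65,300),(100,245),(140,205),(190,175),(250,157),(307,152),(365,158),(425,178),(475,210),(515,250),(548,300),(568,370)]
M=R.from_rotvec(manip.state()['tool_rot']).as_matrix()
for z in (.172,.171):
  h,r,e=circ([onz('w',*z3(*p),z,c) for p in P]);print('flange',h,r,e,t-h,(M.T@np.r_[t-h,0])[1:])
# deck screws + rim
S=[onz('w',*p,.12,c)[:2] for p in [(285,167),(408.5,225),(232.5,285.5)]]
c1=load('pics/w1.npz');z4=lambda u,v:(250+u/4-.4,260+v/4-.4)
S1=[onz('w',*z4(*p),.12,c1)[:2]-[.5345,.0625] for p in [(199,171),(559,200),(265,538),(512,507)]]
print(S,S1,[np.linalg.norm(x) for x in S1],[np.degrees(np.arctan2(x[1],x[0])) for x in S1])
E
python3 m7.py
```

```text
[0.53675899 0.06373866] [-0.0004  0.      0.0002  0.0002  0.0002  0.0001 -0.0001 -0.0003]
flange [0.53769803 0.06560439] 0.03950539568316218 0.00021603212681507028 [-0.00093905 -0.00186573] [-0.00144025 -0.00151276]
flange [0.53784806 0.06518894] 0.03976545824195357 0.0002174542583151945 [-0.00108907 -0.00145028] [-0.00099854 -0.00151403]
[array([0.50227136, 0.10458308]), array([0.57994473, 0.09716398]), array([0.49433776, 0.02629265])] [array([-0.03920193, -0.03535626]), array([-0.03207845,  0.04217102]), array([ 0.05410213, -0.02194844]), array([0.04582778, 0.03500246])] [np.float64(0.05279068462243899), np.float64(0.05298511131978666), np.float64(0.05838470574553512), np.float64(0.05766591292820507)] [np.float64(-137.95267323602766), np.float64(127.25934816489648), np.float64(-22.08167029739601), np.float64(37.371960152113815)]
```

```bash
python3 -m jog '1 0 -0.009 -0.01 0;1 0.03 -0.009 -0.01 0;1 0.06 -0.009 -0.01 0;1 0.09 -0.009 -0.01 0;1 0.09 -0.009 -0.01 0;1 0.09 -0.009 -0.01 0'
cat > st.py <<'E'
from h import *
import sys
P=[];F=[];T=[]
for i in range(int(sys.argv[1]) if len(sys.argv)>1 else 3):
  s=manip.state();P.append(s['ee_pos']);F.append(s['ft_force']);T.append(s['moment']);manip.get_image('scene')
print(np.mean(P,0).round(4),np.mean(F,0).round(2),np.mean(T,0).round(3),s['t'])
E
python3 st.py
```

```text
t: 8.38
ee_pos: [0.5359, 0.0621, 0.1844]
tool_rot: [-0.27, 1.555, 0.27]
ft_force: [-0.0, 0.4, -3.1]
grip_width: 0.0133
[0.5362 0.062  0.1847] [ 0.51  0.16 -2.31] [-0.022  0.022 -0.016] 8.4833
```

```bash
python3 -m jog '1 0.02 0 0 0;1 0.04 0 0 0;1 0.06 0 0 0;1 0.075 0 0 0;1 0.075 0 0 0;1 0.075 0 0 0'
python3 st.py
```

```text
t: 9.03
ee_pos: [0.5362, 0.062, 0.1735]
tool_rot: [-0.27, 1.555, 0.27]
ft_force: [0.4, 0.3, -2.5]
grip_width: 0.0132
[0.5363 0.062  0.1737] [ 0.07  0.33 -2.78] [-0.002  0.013  0.008] 9.1333
```

```bash
python3 -m jog '1 0.01 0 0 0;1 0.02 0 0 0;1 0.03 0 0 0;1 0.035 0 0 0;1 0.035 0 0 0'
python3 st.py; python3 -m jog '1 0.01 0 0 0;1 0.015 0 0 0;1 0.015 0 0 0'
python3 st.py
```

```text
t: 9.6
ee_pos: [0.5362, 0.062, 0.1683]
tool_rot: [-0.27, 1.554, 0.27]
ft_force: [-0.3, 0.2, -3.7]
grip_width: 0.0134
[0.5362 0.062  0.1684] [ 0.05 -0.19 -3.09] [-0.008  0.003 -0.018] 9.7
t: 10.0
ee_pos: [0.5362, 0.062, 0.1661]
tool_rot: [-0.27, 1.554, 0.27]
ft_force: [0.2, 0.7, -2.4]
grip_width: 0.0134
[0.5362 0.062  0.1662] [-0.11  0.14 -2.09] [-0.02   0.004 -0.004] 10.1
```

```bash
python3 -m jog '1 0.01 0 0 0;1 0.015 0 0 0;1 0.015 0 0 0'
python3 st.py;  python3 -m jog '1 0.01 0 0 0;1 0.015 0 0 0;1 0.015 0 0 0'
python3 st.py
```

```text
t: 10.4
ee_pos: [0.5362, 0.062, 0.1638]
tool_rot: [-0.27, 1.554, 0.27]
ft_force: [0.2, -0.6, -2.0]
grip_width: 0.0132
[0.5362 0.062  0.1639] [-0.07 -0.43 -2.49] [0.013 0.03  0.015] 10.5
t: 10.8
ee_pos: [0.5362, 0.062, 0.1615]
tool_rot: [-0.27, 1.554, 0.27]
ft_force: [-1.1, 0.6, -1.9]
grip_width: 0.013
[0.5362 0.062  0.1616] [-0.64  0.04 -2.55] [ 0.008  0.04  -0.012] 10.9
```

```bash
python3 -m jog '1 0.01 0 0 0;1 0.01 0 0 0;1 0.01 0 0 0'
python3 st.py;  python3 -m jog '1 0.01 0 0 0;1 0.01 0 0 0;1 0.01 0 0 0'
python3 st.py
```

```text
t: 11.2
ee_pos: [0.5362, 0.062, 0.1602]
tool_rot: [-0.27, 1.554, 0.27]
ft_force: [-0.8, -0.0, -2.2]
grip_width: 0.0135
[0.5363 0.062  0.1602] [-0.25 -0.17 -2.79] [0.018 0.01  0.012] 11.3
t: 11.6
ee_pos: [0.5363, 0.062, 0.1587]
tool_rot: [-0.27, 1.554, 0.27]
ft_force: [-0.3, 0.1, -2.8]
grip_width: 0.0134
[0.5363 0.062  0.1587] [-0.09  0.09 -2.53] [-0.007 -0.041 -0.014] 11.7
```

```bash
python3 -m jog '1 0.01 0 0 0;1 0.01 0 0 0;1 0.01 0 0 0'
python3 st.py;  python3 -m jog '1 0.008 0 0 0;1 0.008 0 0 0;1 0.008 0 0 0'
python3 st.py
```

```text
t: 12.0
ee_pos: [0.5362, 0.062, 0.1572]
tool_rot: [-0.27, 1.554, 0.27]
ft_force: [0.5, 0.6, -2.4]
grip_width: 0.0135
[0.5363 0.062  0.1572] [ 0.07  0.49 -2.65] [ 0.01  -0.017  0.012] 12.1
t: 12.4
ee_pos: [0.5363, 0.062, 0.156]
tool_rot: [-0.27, 1.554, 0.27]
ft_force: [-0.2, 1.2, -2.6]
grip_width: 0.0131
[0.5363 0.062  0.1561] [ 0.11  0.38 -2.4 ] [-0.006  0.015 -0.006] 12.5
```

```bash
python3 -m jog '1 0.005 0 0 0;1 0.005 0 0 0;1 0.005 0 0 0'
python3 st.py;  python3 -m jog '1 0.005 0 0 0;1 0.005 0 0 0;1 0.005 0 0 0'
python3 st.py
python3 - <<'E'
from h import *
a=manip.get_image('wrist')[:,:,::-1];cv2.imwrite("pics/w8.png",a)
b=manip.get_image('side')[220:340,250:400,::-1].repeat(5,0).repeat(5,1);cv2.imwrite("pics/s8.png",b)
b=manip.get_image('scene')[150:290,190:340,::-1].repeat(4,0).repeat(4,1);cv2.imwrite("pics/c8.png",b)
E
```

```text
t: 12.8
ee_pos: [0.5363, 0.062, 0.1553]
tool_rot: [-0.27, 1.554, 0.27]
ft_force: [-0.1, -0.9, -2.1]
grip_width: 0.0134
[0.5363 0.062  0.1553] [ 0.02 -0.05 -2.42] [0.003 0.013 0.015] 12.9
t: 13.2
ee_pos: [0.5365, 0.062, 0.1547]
tool_rot: [-0.27, 1.554, 0.27]
ft_force: [0.1, 0.3, -1.5]
grip_width: 0.0135
[0.5365 0.062  0.1547] [ 0.39  0.32 -1.59] [-0.02  -0.052 -0.003] 13.3
```

View pics/w8.png

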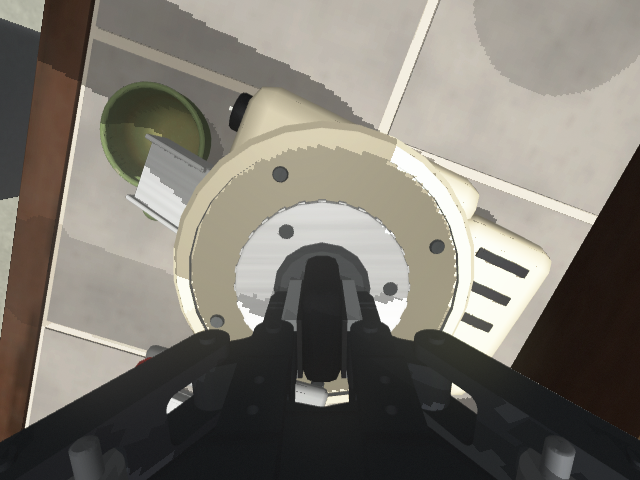

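View pics/c8.png

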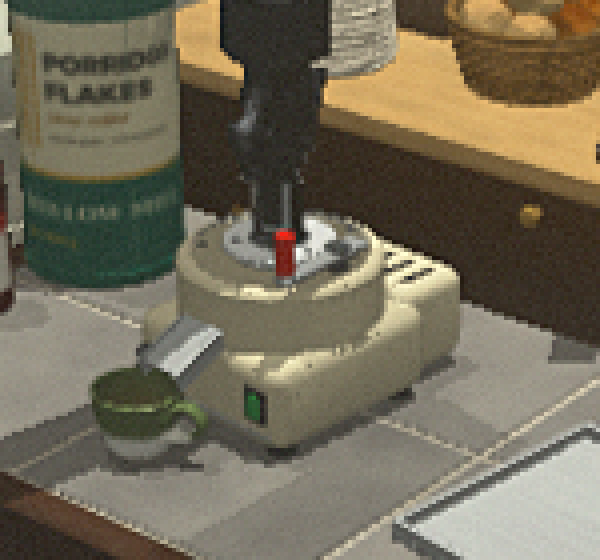

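```bash
python3 -m jog '1 0.005 0 0 0;1 0.005 0 0 0;1 0.005 0 0 0'
python3 st.py 4;  python3 -m jog '1 0.004 0 0 0;1 0.004 0 0 0;1 0.004 0 0 0'
python3 st.py 4
```

```text
t: 13.75
ee_pos: [0.5365, 0.062, 0.1546]
tool_rot: [-0.269, 1.553, 0.27]
ft_force: [-2.3, 1.5, 4.8]
grip_width: 0.0134
[0.5365 0.0621 0.1546] [-1.35  0.68  5.38] [-0.098  0.589  0.012] 13.9
t: 14.2
ee_pos: [0.5365, 0.0621, 0.1545]
tool_rot: [-0.269, 1.553, 0.27]
ft_force: [-3.3, 1.1, 8.7]
grip_width: 0.0135
[0.5365 0.0621 0.1545] [-3.35  0.83  8.84] [-0.077  0.897 -0.024] 14.35
```

Contact is rigid at TCP z=0.1546, against an expected home of 0.1543, so the flange is on the deck and the slots went straight over the cross. I'll take the load off and open.

```bash
python3 -m jog '1 -0.007 0 0 0;1 -0.007 0 0 0;1 -0.007 0 0 0'
python3 st.py 3;  python3 -m jog '0.3 0 0 0 0;0.3 0 0 0 0;0 0 0 0 0;0 0 0 0 0;0 0 0 0 0'
python3 st.py 2
```

```text
t: 14.65
ee_pos: [0.5365, 0.0621, 0.1546]
tool_rot: [-0.27, 1.553, 0.27]
ft_force: [-1.4, 0.5, 4.2]
grip_width: 0.0132
[0.5365 0.0621 0.1546] [-1.3   0.1   4.62] [-0.044  0.469 -0.029] 14.75
t: 15.22
ee_pos: [0.5363, 0.062, 0.154]
tool_rot: [-0.27, 1.554, 0.27]
ft_force: [-0.8, -0.6, 0.9]
grip_width: 0.0429
[0.5363 0.062  0.1541] [ 0.07 -0.39  0.41] [ 0.016 -0.026  0.025] 15.2667
```

```bash
python3 -m jog '0 -0.1 0 0 0;0 -0.3 0 0 0;0 -0.5 0 0 0;0 -0.7 0 0 0;0 -0.8 0 0 0;0 -0.8 0 0 0;0 -0.8 0 0 0'
python3 - <<'E'
from h import *
s=manip.state();print(s['ee_pos'],s['ft_force'],s['joint_positions'].round(2))
c=manip.calibration('wrist');np.savez('pics/w9.npz',**c)
a=manip.get_image('wrist')[:,:,::-1];cv2.imwrite("pics/w9.png",a)
b=manip.get_image('side')[220:340,250:400,::-1].repeat(5,0).repeat(5,1);cv2.imwrite("pics/s9.png",b)
b=manip.get_image('scene')[150:290,190:340,::-1].repeat(4,0).repeat(4,1);cv2.imwrite("pics/c9.png",b)
E
```

```text
t: 15.9
ee_pos: [0.5368, 0.0619, 0.2748]
tool_rot: [-0.269, 1.552, 0.27]
ft_force: [-0.0, 1.0, -0.4]
grip_width: 0.0424
[0.53676606 0.06192416 0.27483891] [-0.04622087  1.00167434 -0.43582714] [-0.76  0.35  0.83  1.52 -0.26  1.39  0.43]
```

View pics/w9.png

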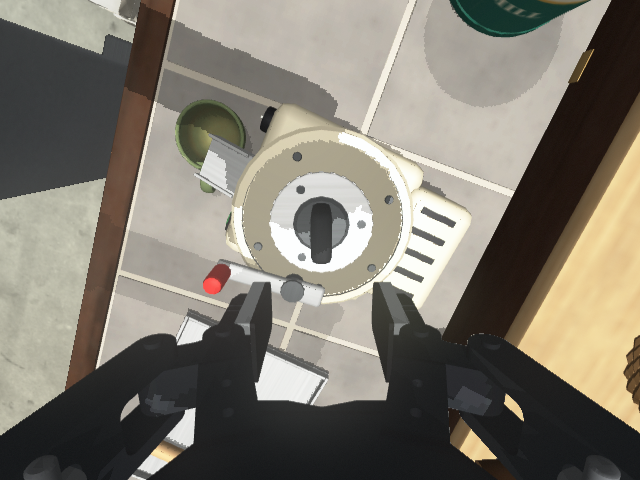

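View pics/c9.png

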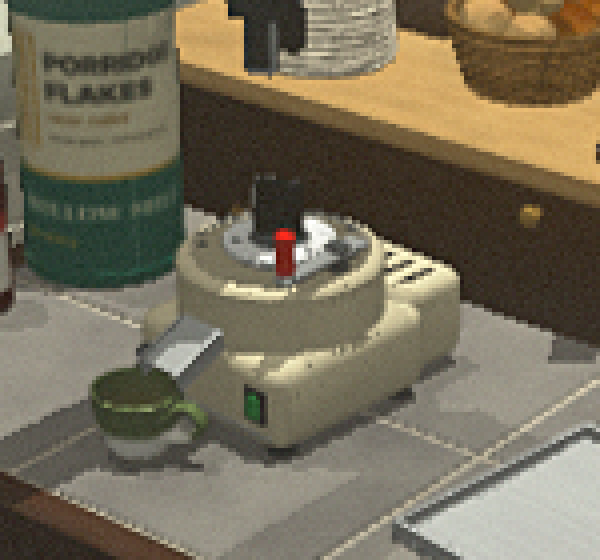

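The cartridge sits flush: in the wrist view the flange ring is even on the deck at (320,222). The knob top is at (213,284) and the pin at (292,289). Next I'll measure the latch and the mill's yaw.

Run:
```python
from h import *
a=cv2.imread('pics/w9.png')
cv2.imwrite("pics/w9b.png",cv2.resize(a[110:320,190:480],None,fx=2.75,fy=2.75,interpolation=cv2.INTER_NEAREST))
b=a.astype(int);m=((b[:,:,2]>120)&(b[:,:,1]<70)&(b[:,:,0]<70)).astype(np.uint8)
ys,xs=np.nonzero(m[250:310,190:240]);print(xs.min()+190,xs.max()+190,ys.min()+250,ys.max()+250)
```

```text
203 225 265 291
```

View pics/w9b.png

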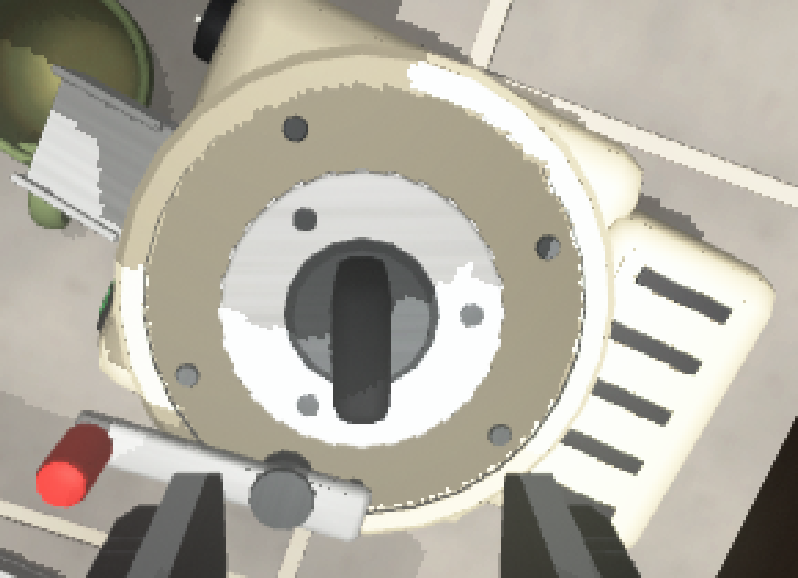

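Run:
```python
from h import *
c=load('pics/w9.npz');q=lambda u,v:(190+u/2.75-.4,110+v/2.75-.4)
f=lambda p,z:onz('w',*q(*p),z,c)
def ang(A,B,z):
  d=f(B,z)-f(A,z);return np.degrees(np.arctan2(d[1],d[0]))
print('bar',ang((110,425),(370,490),.135),ang((115,465),(360,537),.135))
print('slots',ang((640,268),(730,313),.076),ang((612,325),(698,366),.076),ang((595,383),(668,417),.076))
F=[(218,305),(503,310),(360,170),(360,446),(250,220),(475,225),(475,400),(250,400)]
for z in (.124,.126,.128): print('flange',z,circ([f(p,z) for p in F]))
print('deckedge',circ([f(p,.12) for p in [(583,320),(145,320),(365,515),(540,420),(170,210),(545,190)]]))
k=f((62,483),.169);print('knob top',k,'base',f((88,437),.14))
for z in (.138,.142,.146): print('pin',z,f((281,499),z),np.linalg.norm((f((281,499),z)-k)[:2]))
```

```text
bar 4.513961615663771 1.7594765384559699
slots -6.396252825848062 -5.79745431491663 -5.7036479047214765
flange 0.124 (array([0.53657947, 0.06201644]), np.float64(0.04075306947455196), np.float64(0.001053248000543655))
flange 0.126 (array([0.53641217, 0.06248754]), np.float64(0.040456803833107846), np.float64(0.00104559112466613))
flange 0.128 (array([0.53624487, 0.06295863]), np.float64(0.0401605381916576), np.float64(0.0010379342487948778))
deckedge (array([0.53752295, 0.06094708]), np.float64(0.062453682547861114), np.float64(0.0010514361566054398))
knob top [0.47714432 0.00688401 0.169     ] base [0.47575646 0.00754003 0.14      ]
pin 0.138 [0.53210567 0.00689778 0.138     ] 0.054961343937947896
pin 0.142 [0.53182166 0.00873485 0.142     ] 0.05470865541473794
pin 0.146 [0.53153766 0.01057191 0.146     ] 0.054518213348971216
```

```bash
python3 -m jog '0 0 -0.11 -0.25 0.02;0 0.1 -0.219 -0.506 0.04;0 0.3 -0.219 -0.506 0.052;0 0.3 -0.219 -0.506 0.052;0 0.3 -0.219 -0.506 0.052;0 0.3 -0.219 -0.506 0.052'
python3 - <<'E'
from h import *
for i in range(2): manip.get_image('scene')
s=manip.state();M=R.from_rotvec(s['tool_rot']).as_matrix();print(M.round(3),s['ee_pos'],s['joint_positions'].round(2))
c=manip.calibration('wrist');np.savez('pics/w10.npz',**c)
a=manip.get_image('wrist')[:,:,::-1];cv2.imwrite("pics/w10.png",a)
E
```

```text
t: 16.55
ee_pos: [0.4769, 0.0068, 0.2297]
tool_rot: [-0.016, 1.57, 0.016]
ft_force: [0.1, 0.3, -0.2]
grip_width: 0.0428
[[ 0.002 -0.02   1.   ]
 [-0.001  1.     0.02 ]
 [-1.    -0.001  0.002]] [0.47768005 0.00654824 0.23039333] [-0.82  0.23  0.93  1.76 -0.2   1.24  0.18]
```

View pics/w10.png

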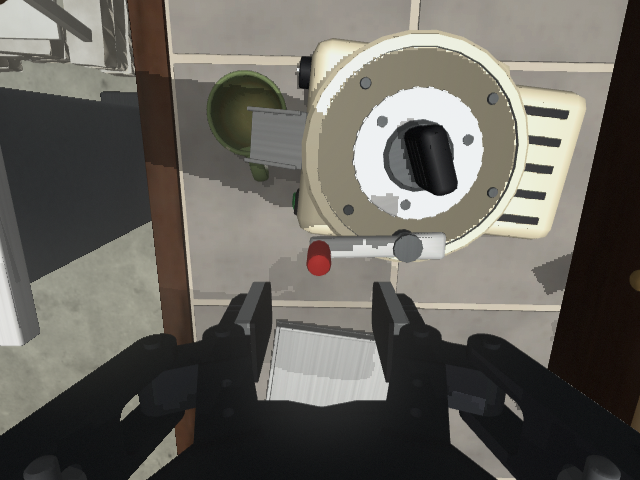

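Run:
```python
from h import *
c=load('pics/w10.npz')
print('knob',onz('w',319,261,.169,c)); print('pin',[onz('w',408,246,z,c) for z in (.138,.142)])
f=lambda u,v,z:onz('w',u,v,z,c)
d=f(445,234,.135)-f(335,237,.135);print(np.degrees(np.arctan2(d[1],d[0])))
d=f(445,257,.135)-f(335,258,.135);print(np.degrees(np.arctan2(d[1],d[0])))
for A,B in [((526,107),(567,113)),((526,137),(560,142)),((503,217),(537,221))]:
  d=f(*B,.076)-f(*A,.076);print(np.degrees(np.arctan2(d[1],d[0])))
s=manip.state();print(s['ee_pos'])
```

```text
knob [0.47660937 0.0084339  0.169     ]
pin [array([0.53217761, 0.008261  , 0.138     ]), array([0.53114496, 0.00950488, 0.142     ])]
2.755509606877153
1.6735474097163359
-6.53311136960051
-6.740604787754089
-5.62202492025649
[0.47759355 0.00636762 0.23039325]
```

```bash
python3 -m jog '0 0.15 0.007 -0.006 0;0 0.3 0.007 -0.006 0;0 0.4 0.007 -0.006 0;0 0.48 0.007 -0.006 0;0 0.48 0.007 -0.006 0;0 0.48 0.007 -0.006 0'
python3 st.py 2
python3 - <<'E'
from h import *
a=manip.get_image('wrist')[:,:,::-1];cv2.imwrite("pics/w11.png",a)
E
```

```text
t: 17.2
ee_pos: [0.4757, 0.0068, 0.1576]
tool_rot: [-0.015, 1.571, 0.014]
ft_force: [0.7, 0.3, 0.3]
grip_width: 0.0427
[0.4759 0.0067 0.1579] [0.22 0.04 0.68] [-0.025 -0.017 -0.014] 17.25
```

View pics/w11.png

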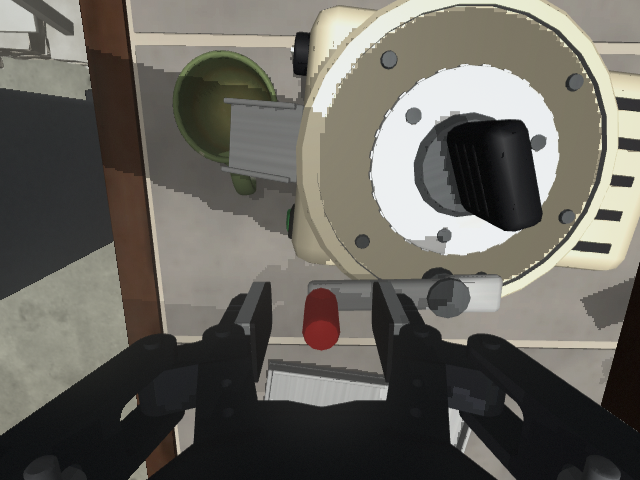

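```bash
python3 -m jog '0 -0.013 0 0 0;1 -0.013 0 0 0;1 -0.013 0 0 0;1 -0.013 0 0 0;1 -0.013 0 0 0;1 -0.013 0 0 0'
python3 st.py 2
```

```text
t: 17.85
ee_pos: [0.4761, 0.0066, 0.16]
tool_rot: [-0.013, 1.568, 0.014]
ft_force: [0.2, 0.3, 3.1]
grip_width: 0.0117
[0.4761 0.0066 0.16  ] [0.57 0.21 2.97] [ 0.02  -0.266  0.001] 17.9
```

```bash
python3 -m jog '1 -0.005 -0.039 0.002 -0.0167;1 -0.005 -0.078 0.008 -0.0333;1 -0.005 -0.115 0.018 -0.05;1 -0.005 -0.152 0.032 -0.0667;1 -0.005 -0.187 0.05 -0.0833;1 -0.005 -0.219 0.071 -0.1;1 -0.005 -0.25 0.096 -0.1167;1 -0.005 -0.25 0.096 -0.1167;1 -0.005 -0.25 0.096 -0.1167'
python3 st.py 2
python3 - <<'E'
from h import *
s=manip.state();M=R.from_rotvec(s['tool_rot']).as_matrix();print(M.round(3),s['joint_positions'].round(2),s['grip_width'])
a=manip.get_image('wrist')[:,:,::-1];cv2.imwrite("pics/w12.png",a)
E
```

```text
t: 18.7
ee_pos: [0.4906, -0.0308, 0.16]
tool_rot: [-0.585, 1.49, 0.584]
ft_force: [2.4, 1.7, 0.8]
grip_width: 0.0117
[ 0.4905 -0.0307  0.16  ] [2.62 0.64 1.12] [-0.004 -0.543 -0.053] 18.75
[[ 0.001 -0.68   0.733]
 [-0.     0.733  0.68 ]
 [-1.    -0.001  0.001]] [-0.57  0.32  0.74  1.83 -0.24  1.09  1.01] 0.011940612367252119
```

View pics/w12.png

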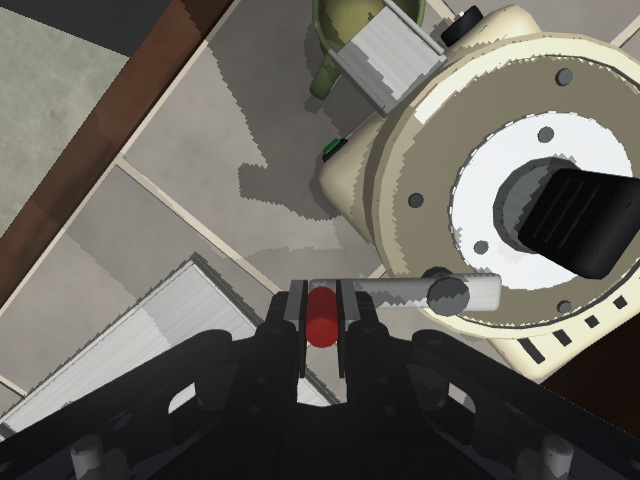

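```bash
python3 -m jog '1 0 -0.039 0.002 -0.0167;1 0 -0.078 0.008 -0.0333;1 0 -0.115 0.018 -0.05;1 0 -0.152 0.032 -0.0667;1 0 -0.187 0.05 -0.0833;1 0 -0.203 0.06 -0.0917;1 0 -0.203 0.06 -0.0917;1 0 -0.203 0.06 -0.0917'
python3 st.py 2
```

```text
t: 19.52
ee_pos: [0.5173, -0.0472, 0.16]
tool_rot: [-1.026, 1.316, 1.025]
ft_force: [1.8, -0.4, 1.1]
grip_width: 0.0116
[ 0.5173 -0.0472  0.16  ] [ 1.94 -0.92  1.77] [-0.234 -0.376 -0.129] 19.5667
```

Yaw is now about 76° and the force is still low. I'll continue in small steps until the stop is felt.

```bash
python3 -m jog '1 0 -0.02 0.001 -0.0083;1 0 -0.039 0.002 -0.0167;1 0 -0.039 0.002 -0.0167;1 0 -0.039 0.002 -0.0167'
python3 st.py 2;python3 -m jog '1 0 -0.02 0.001 -0.0083;1 0 -0.02 0.001 -0.0083;1 0 -0.02 0.001 -0.0083'
python3 st.py 2; python3 -c "
from h import *
M=R.from_rotvec(manip.state()['tool_rot']).as_matrix();print(np.degrees(np.arctan2(M[1,2],M[0,2])))"
```

```text
t: 19.95
ee_pos: [0.523, -0.0484, 0.16]
tool_rot: [-1.105, 1.273, 1.104]
ft_force: [1.8, -2.7, 1.2]
grip_width: 0.0117
[ 0.523  -0.0484  0.16  ] [ 2.07 -1.94  1.78] [-0.379 -0.337 -0.035] 20.0
t: 20.3
ee_pos: [0.5255, -0.0488, 0.16]
tool_rot: [-1.143, 1.251, 1.143]
ft_force: [-0.9, -2.0, 3.2]
grip_width: 0.0118
[ 0.5255 -0.0488  0.16  ] [-0.5  -2.02  3.49] [-0.557  0.16  -0.119] 20.35
84.87973542857642
```

```bash
python3 -m jog '1 0 -0.015 0.001 -0.006;1 0 -0.015 0.001 -0.006;1 0 -0.015 0.001 -0.006'
python3 st.py 2;python3 -m jog '1 0 -0.015 0.001 -0.004;1 0 -0.015 0.001 -0.004;1 0 -0.015 0.001 -0.004'
python3 st.py 2
python3 - <<'E'
from h import *
M=R.from_rotvec(manip.state()['tool_rot']).as_matrix();print(np.degrees(np.arctan2(M[1,2],M[0,2])))
a=manip.get_image('wrist')[:,:,::-1];cv2.imwrite("pics/w13.png",a)
E
```

```text
t: 20.65
ee_pos: [0.5257, -0.0489, 0.1599]
tool_rot: [-1.167, 1.238, 1.175]
ft_force: [-6.3, -1.8, 8.3]
grip_width: 0.0118
[ 0.5257 -0.0489  0.1599] [-6.08 -2.04  8.03] [-0.489  1.098 -0.369] 20.7
t: 21.0
ee_pos: [0.5279, -0.049, 0.1598]
tool_rot: [-1.185, 1.226, 1.193]
ft_force: [-5.2, -2.4, 6.5]
grip_width: 0.0118
[ 0.5279 -0.049   0.1598] [-5.66 -2.69  7.39] [-0.525  0.993 -0.483] 21.05
88.38263745313692
```

View pics/w13.png

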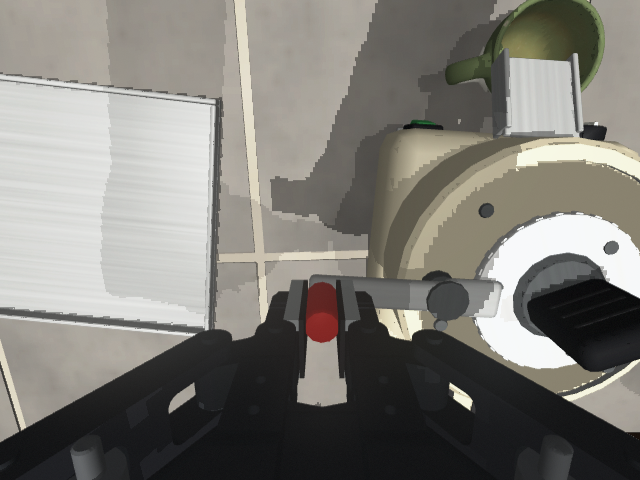

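Contact at handle direction about 263.8° matches the stop expected from the mill yaw of about -6°. I'll unload, release and retreat.

```bash
python3 -m jog '1 0 0.01 0 0;0.5 0 0.01 0 0;0 0 0.01 0 0;0 0 0.01 0 0;0 0 0.01 0 0;0 0 0.01 0 0'; python3 -m jog '0 -0.2 0 0 0;0 -0.4 0 0 0;0 -0.6 0 0 0;0 -0.7 0 0 0;0 -0.7 0 0 0;0 -0.7 0 0 0'
python3 - <<'E'
from h import *
s=manip.state();print(s['ee_pos'],s['ft_force'])
c=manip.calibration('wrist');np.savez('pics/w14.npz',**c)
a=manip.get_image('wrist')[:,:,::-1];cv2.imwrite("pics/w14.png",a)
b=manip.get_image('scene')[150:290,190:340,::-1].repeat(4,0).repeat(4,1);cv2.imwrite("pics/c14.png",b)
E
```

```text
t: 21.65
ee_pos: [0.5291, -0.0475, 0.1597]
tool_rot: [-1.191, 1.22, 1.193]
ft_force: [-0.2, 0.1, -0.1]
grip_width: 0.0428
t: 22.15
ee_pos: [0.5296, -0.0481, 0.2655]
tool_rot: [-1.192, 1.219, 1.19]
ft_force: [0.2, -0.2, -0.4]
grip_width: 0.0426
[ 0.52960491 -0.0480889   0.26549192] [ 0.17089876 -0.18364607 -0.44898092]
```

View pics/w14.png

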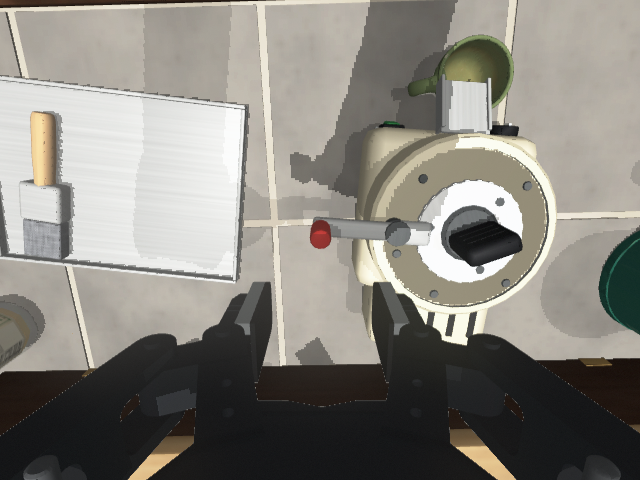

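View pics/c14.png

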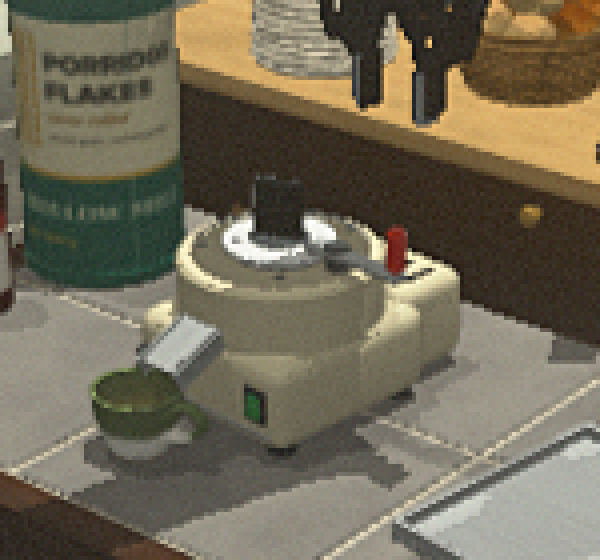

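The latch handle now points to -y, with its foot over the flange at (425,233). I'll check its angle against the mill axes.

Run:
```python
from h import *
c=load('pics/w14.npz');a=cv2.imread('pics/w14.png')
cv2.imwrite("pics/w14b.png",cv2.resize(a[60:350,300:570],None,fx=2.75,fy=2.75*.75,interpolation=cv2.INTER_NEAREST))
cv2.imwrite("pics/w14c.png",cv2.resize(a[205:255,300:440],None,fx=5.5,fy=5.5,interpolation=cv2.INTER_NEAREST))
cv2.imwrite("pics/w14d.png",cv2.resize(a[290:345,380:500],None,fx=6,fy=6,interpolation=cv2.INTER_NEAREST))
```

```text
(no output)
```

View pics/w14c.png

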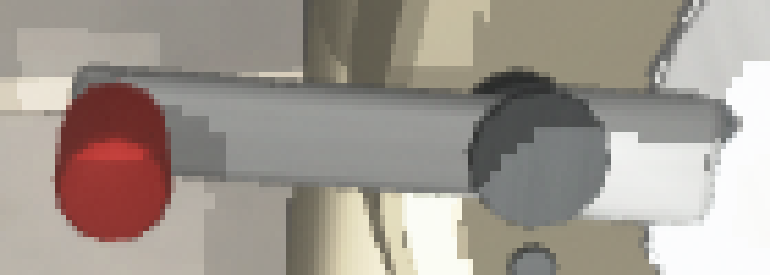

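View pics/w14d.png

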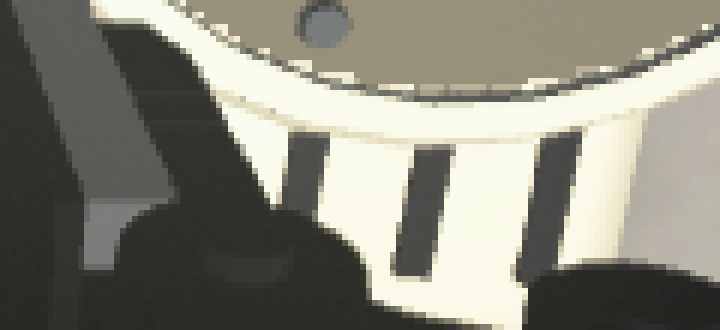

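Run:
```python
from h import *
c=load('pics/w14.npz')
b=lambda u,v,z:onz('w',300+u/5.5-.4,205+v/5.5-.4,z,c); d=lambda u,v,z:onz('w',380+u/6-.4,290+v/6-.4,z,c)
def an(A,B): q=(B-A);return np.degrees(np.arctan2(q[1],q[0]))
print('bar dir foot->knob',an(b(700,97,.135),b(200,72,.135))%360,an(b(700,220,.135),b(200,176,.135))%360)
print('slots',an(d(432,146,.076),d(410,276,.076)),an(d(582,134,.076),d(538,280,.076)),an(d(395+58,148,.076),d(430,276,.076)))
e=lambda p,z:onz('w',*p,z,c)
for z in(.1,.11):print('spout',an(e((443,82),z),e((442,130),z))-0)
k=b(113,190,.169);print(k,b(538,165,.142), an(b(538,165,.142),k)%360, an(np.array([.5318,.007,0]),k)%360)
```

```text
bar dir foot->knob 265.687271309296 263.3954312960143
slots -4.519374418504344 -10.23197187006101 -4.905196642093241
spout 2.566559559685956
spout 2.5665595596859716
[ 0.5256874  -0.04903005  0.169     ] [0.53160524 0.00549042 0.142     ] 263.8051709913283 263.7739349991999
```

Run:
```python
from h import *
cv2.imwrite("pics/fin.png",manip.get_image('side')[180:400,240:420,::-1].repeat(3,0)[:600].repeat(3,1)[:, :800])
print(manip.state()['t'],manip.hand_in())
```

```text
the job is handed in; nothing more can be done
22.3 None
```

View pics/fin.png

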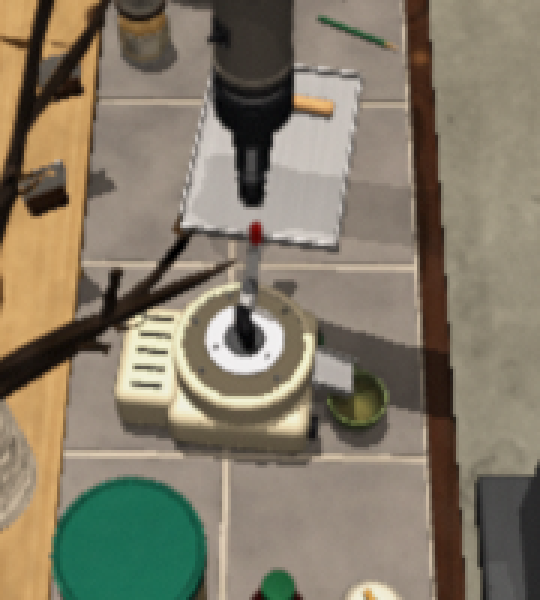

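The burr cartridge is back in the mill, its flange on the deck, and the latch is round at its stop. I handed the job in at 22.3 s with the robot clear of everything.

- **Cartridge:** I lined it up with the cross's angle as seen by the wrist camera, so its slots went straight over the cross and no searching turn was needed. It made rigid contact at tool height 0.1546 m, against about 0.1543 m expected for home. In the camera views taken after release, the flange lies flat on the deck.
- **Pressing force:** While checking that it was seated, I pressed with about 11 N for a moment. That is more than the "few newtons" you asked for; it was on the solid deck and I took the load off before letting go.
- **Latch:** The knob resisted about 6 N without moving further, and the gripper's pads slipped slightly on it at the end. The final picture puts the handle at about 264°. The mill's yaw of about -5 to -6° puts the stop at 264–265°. The foot lies over the flange.
- **Disagreements:** My throat measurements differed from each other by about 2–3 mm, and one of the last yaw readings (the spout edge, +2.6°) and one vent edge (-10°) did not fit the rest.
- **Other things:** The cup, tray, brush and bottle look undisturbed in the last pictures. I judged this by eye and did not measure it.

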